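# Re-stow the sanding kit in its fitted tray

## Task

Put the sanding kit back in its fitted tray the way the outlines show: slide the pile of sanding discs, which has been left lying over the rectangular bay, across the tray until it drops flat into the round recess, set the black sanding block flat in the rectangular bay it leaves free, and swing the brass turn-button all the way over the discs to lock them in. Leave the pencil in its groove and the other things on the bench where they are.

Things in the scene. Friction and masses are not known exactly. Their poses are not given: they have to be found in the camera images.
- kit_tray: Dark grey tray with a pale wooden edge, 214 (x) x 302 (y) x 22 mm, fixed to the bench. Origin: middle of its underside; z up. Its flat top (deck) is 22 mm above the bench. Three recesses with yellow floors and drawn outlines are cut 10 mm deep into the deck (floors 12 mm above the bench): a round one, a rectangular bay and, along the -x side, a narrow groove that already holds its pencil.
- disc_recess (a point): Centre of the floor of the round recess: 140 mm across, 10 mm deep; at (0, -66) mm in the tray's x, y.
- block_bay (a point): Centre of the floor of the rectangular bay: 69 mm (tray x) by 112 mm (tray y), 10 mm deep; at (0, +70) mm in the tray's x, y. It has the tray's axes. At the start the disc pile lies over it.
- disc_pile_centre (a point): Centre, half-way up, of the rigid pile of brown-red sanding discs: 133 mm across, 11 mm thick, 60 g, its edge slightly faceted (radius 62 to 67 mm). Too wide to grasp. It starts flat on the tray's deck, over the rectangular bay; z up, its yaw does not matter. Slid over the round recess it drops in by itself and then stands about 1 mm above the deck.
- block_centre (a point): Centre, half-way up, of the black rubber sanding block lying flat on the bench: 63 mm (its x) by 106 mm (its y) by 27 mm high, 130 g. To be grasped across its 63 mm width. It may go into the bay either way round, with its long y side along the tray's y. (Between block and tray a white machine, 255 mm high, stands at the back of the bench, and behind the tray a 420 mm high black screen.)
- turn_button (a joint): Brass turn-button on a vertical screw: 0 rad = open, pointing to the tray's +y; it turns counter-clockwise seen from above to its stop at 1.57 rad, where it points to the tray's -x, over the round recess. It stays where it is left (about 1 N at the knob turns it). Bar 12 mm wide, reaching 45 mm from the pivot, its underside 3 mm above the deck: it passes over the discs only once they are down.
- button_pivot (a point): Axis of the turn-button, at deck height, at (81, -66) mm in the tray's x, y.
- button_knob (a point): Small round brass knob that stands up near the free end of the turn-button, 37 mm from the pivot: 12 mm across, from 13 to 23 mm above the deck (on a thinner neck), with the bar's top 8 mm above the deck below it. The point lies on its axis, 17 mm above the deck. Push it sideways or pinch it lightly from above and lead it round to swing the button.
- pencil: Red flat carpenter pencil, 15 x 166 (y) x 7 mm, lying in its groove in the tray, its top 3 mm below the deck. Origin: middle of its underside. Stays there.
- pencil_groove (a point): Centre of the floor of the pencil groove: 19 mm (tray x) by 172 mm (tray y), at (-86, +48) mm in the tray's x, y.
- offcut_centre (a point): Centre of a bystander, a bare wood offcut of 60 x 110 x 19 mm lying on the bench, much like the sanding block in size. To be left alone.
Mind the look-alikes: they are no part of the job. What is shaped like the part that bears block_centre but blue is not meant.

How it is judged (in metres and radians):
At the end, for the whole second after the job is handed in: Discs flat on the floor of the round recess (centre within 10 mm), block flat on the floor of the bay (within 8 mm, 0.15 rad), neither more than 3 mm high; turn-button over the discs (1.3 rad or more); pencil still down in its groove (within 10 mm) (horizontal distance between disc_pile_centre and disc_recess below 0.01 m and z of disc_pile_centre in the frame of kit_tray below 0.0205 m and angle between disc_pile_centre's own z axis and vertical below 0.04 rad and horizontal distance between block_centre and block_bay below 0.008 m and z of block_centre in the frame of kit_tray below 0.0285 m and angle between block_centre's own z axis and vertical below 0.06 rad and angle between the y axis of block_centre and the y axis of kit_tray, either way round below 0.15 rad and value of joint turn_button above 1.3 rad and horizontal distance between pencil and pencil_groove below 0.01 m and z of pencil in the frame of kit_tray below 0.016 m); the robot touches nothing.
It fails at once if the wood offcut is moved more than 20 mm (distance of offcut_centre from where it was at the start of the episode above 0.02 m).
It also fails if it takes over 72 s, if anything falls off the work surface, if the arm or the gripper's body presses on something with over 40 N, if the wrist force passes 120 N, or if a joint passes its speed limit or range.

## Robot

A 7-joint arm with a two-finger parallel gripper is mounted at the origin on a cart in front of the work surface, level with it; the furniture and walls round the work are solid. World frame = base frame: x ahead of the robot, y to its left, z up, the work surface at z = 0. Lengths are in m, angles in degrees, forces in N, time in s.
With the tool pointing down it reaches from about 0.425 to 1.025 m from the base axis. Payload 9.4 kg.
Tool frame: the origin (TCP) lies between the finger pads; the fingertips stand ahead of it and the grasp point (between the pads) lies 5 mm behind it (tcp_to_tips is the y of the fingertips in the tool frame, in m); y points along the fingers, x is the direction in which the jaws open and shut, and the axes are right-handed (so a half turn about y gives the same grasp; the last joint's range is limited). The gripper opens to 85 mm and grips with 20 to 120 N. Pads are 22 mm wide; open, the fingers measure 114 mm over their backs; the gripper's body (76 mm by 85 mm) begins 54 mm behind the grasp point. The pads swing forward as they close: fully open they stand 13 mm farther back than shut.
Start: joints at [-75.327, 34.337, -0.143, 91.639, 0.103, 54.024, -4.572], TCP at [0.237, 0.685, 0.245] pointing down, gripper open.
Joint ranges: [-147.43, 147.43], [-19.82, 112.94], [-74.19, 73.91], [6.32, 146.72], [-59.91, 239.91], [6.04, 106.73], [-150.56, 150.56]. Speed limits (degrees/s): [127.2, 127.2, 172.46, 172.46, 180, 180, 180].

## Interface

Orientations are given as a 3x3 rotation matrix whose columns are the frame's x, y, z axes.
In Python, from workcell import sense, get_image, camera_info, close_job, tcp_to_tips gives the robot as it stands.
- The arm moves only by the tool move_arm, never from a script. Its argument "steps" is a list that holds one entry, the list of rows, each a list of 5 numbers: the shift along the tool's x, y, z in m, then the turn about the tool's y in degrees, then the opening, from 0 (shut) to 1 (fully open). A call has 1 to 10 rows; each row shifts and turns the pose as measured when the row begins, along the tool's axes as they then stand; what a row does not reach is not made up. A row lasts 1/10 s, in which the tool goes at most 50 mm and 8.59 degrees, less where a joint would pass 70% of its speed; a pose out of reach is approached as far as the arm can. A call is refused whole if a number of a shift passes 0.05 or a number of a turn 8.59, either way. A call with a gripper value outside its range is refused whole. The fingers move at their own pace and stop on an object; "grip_force" is the grip in N (left out, the last holds). Time passes only in rows, so rows that do not move let the fingers close. It gives the time, the measured TCP pose, the force and the opening at its end, in the units of the state.
- sense(): the state, without advancing time (a new reading comes with each control period).
- get_image(name): name is "scene" or "top" or "wrist"; returns the picture (400x640x3 uint8, red, green, blue); there is no depth.
- camera_info(name): a dict with "fx", "fy", "cx", "cy" (pixels), "view" (4x4, takes a point from world to camera coordinates). Camera axes: x right, y up, looking along -z (the intrinsics and any distortion apply to the point x, -y, -z); pixel columns grow to the right and rows downward; lengths in m; the calibration is good to about 2 mm. The wrist camera is an equidistant fisheye: a pixel r from the principal point sees the ray r / f radians off the axis. A picture is of the moment at which its call begins: read the wrist's pose just before it. camera_info takes no time and is no camera call; for the wrist camera it gives the pose at the moment of the call.
- close_job(): hands the job in, once; it reports no verdict.
The state is a dict: "time": time; "qpos": joint angles; "qd": joint speeds; "tau": joint torques, N m; "tool_pos": TCP position; "eef_rot": TCP orientation; "contact_force": force on the tool from outside, world axes, zero at the start; "ft_torque": the same for the moment, N m; "finger_gap": finger opening in m.
Only numpy, scipy, OpenCV 4.12 (cv2) and the standard library are available. Lean on these libraries where they do the work, as an engineer would, in place of code of your own. Each camera call takes 0.05 s, during which the arm holds its last target.

## Working session

There is one attempt and no reset: what is moved stays moved. The work goes in short steps, Python scripts to look and compute and a tool call to move; the robot and the scene stay as the last step left them, time stands still between calls to the robot, and variables do not carry over. Pictures are saved under pics/ and viewed, and the job is handed in when it is done.

Besides the shell and the picture viewer there is one more tool, called after "Call:" as name([rows], argument=value, ...), one row to a line, values as JSON. move_arm: Moves the arm, as the interface text tells. Its arguments: {"type":"object","properties":{"steps":{"type":"array","items":{"type":"array","items":{"type":"array","items":{"type":"number"}}}},"grip_force":{"type":"number"}},"required":["steps"]}

```bash
ls; mkdir -p pics
python3 - <<'E'
from workcell import *
import cv2
s=sense(); print({k:(v if not hasattr(v,'tolist') else v.tolist()) for k,v in s.items()}); print(tcp_to_tips)
for n in ("scene","top","wrist"):
    i=camera_info(n); print(n,i)
    im=get_image(n); cv2.imwrite(f"pics/{n}0.png",im[:,:,::-1])
E
```

```text
pics
{'time': 0.0, 'qpos': [-75.32681434729855, 34.385997230324016, -0.1470873144105691, 91.68027571745658, 0.10274249704462236, 54.023013549959714, -4.5725660856515535], 'qd': [-0.041245454268317897, -0.018653891419521507, 0.06169507019437971, -0.0052935575053982345, 0.008503273102356212, 0.10265313390312576, 0.09319442692735878], 'tau': [0.0018546868523117155, -77.64560222625732, 1.5652478858828545, -25.800288319587708, 0.01237007905729115, 0.009168759570457041, 8.78959070860219e-06], 'tool_pos': [0.2367009261777608, 0.6848048118767701, 0.2444020019919492], 'eef_rot': [[0.32662184231833563, -0.0003896962753560269, -0.9451550244575697], [0.9451538320090657, -0.0015064534614352815, 0.3266220513629586], [-0.0015511154550522576, -0.9999987893666579, -0.00012371767696837786]], 'contact_force': [-0.10274769215562413, -0.4166567229307383, -0.35242508763907615], 'ft_torque': [0.0093278690477643, 0.022269778826845617, 0.03987316049847871], 'finger_gap': 0.0855987186575235}
0.014
scene {'fx': 470.5545176782443, 'fy': 470.5545176782443, 'cx': 319.49375287845226, 'cy': 198.81233240597695, 'vie
[... 371 characters left out ...]
[[-0.01558781, -0.99966662, -0.02058312, -0.03462069],
       [ 0.98552156, -0.01883667,  0.16850057, -0.50926434],
       [-0.16883212, -0.01765855,  0.98548663, -0.91669585],
       [ 0.        ,  0.        ,  0.        ,  1.        ]])}
wrist {'fx': 309.70691628693146, 'fy': 309.70691628693146, 'cx': 318.60188622561185, 'cy': 209.14891241708372, 'view': array([[ 3.26376965e-01,  9.45239378e-01, -7.70622512e-04,
        -7.24349992e-01],
       [-9.09632264e-01,  3.13860496e-01, -2.72141017e-01,
         3.52062611e-02],
       [-2.56996538e-01,  8.95215425e-02,  9.62257072e-01,
        -3.78256893e-01],
       [ 0.00000000e+00,  0.00000000e+00,  0.00000000e+00,
         1.00000000e+00]])}
```

View pics/scene0.png

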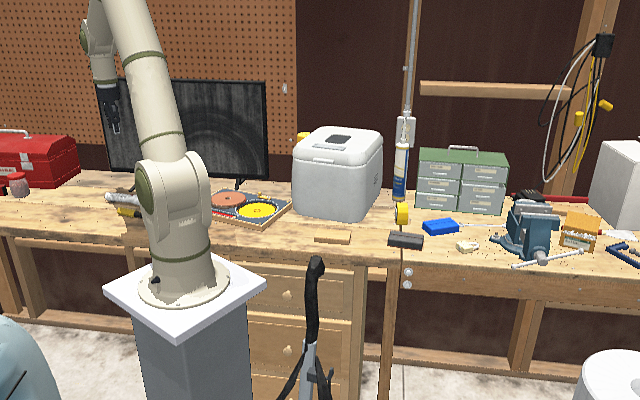

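View pics/top0.png

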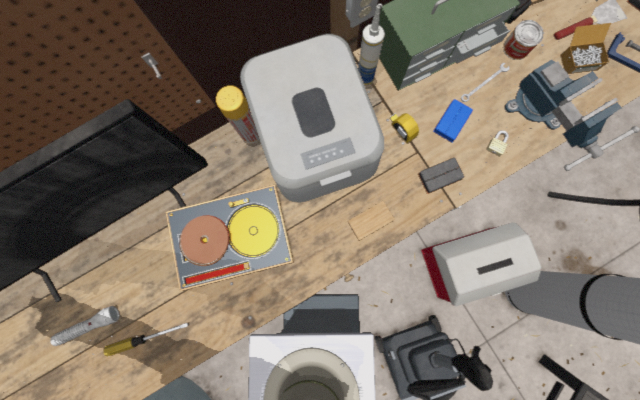

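View pics/wrist0.png

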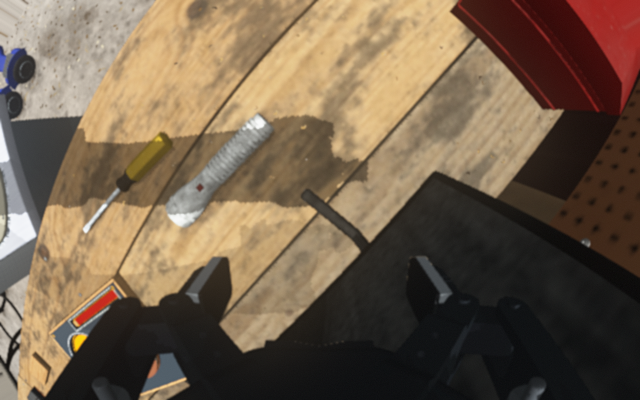

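Candidates for the block: the black block at top (441,175) / scene (405,241), the blue one at top (453,120), and the wood offcut at top (371,220). The description says black, so I choose (441,175) and check it in a crop.

```bash
cat > h.py <<'E'
import numpy as np, cv2
from workcell import *
def ray(n,uv,ci=None):
    c=ci or camera_info(n); V=c["view"]; R=V[:3,:3]; o=-R.T@V[:3,3]
    x=(uv[0]-c["cx"])/c["fx"]; y=(uv[1]-c["cy"])/c["fy"]
    if n=="wrist":
        r=np.hypot(x,y); k=np.sin(r)/r if r>1e-9 else 1; d=np.array([x*k,-y*k,-np.cos(r)])
    else: d=np.array([x,-y,-1.])
    return o,R.T@d
def onz(n,uv,z,ci=None):
    o,d=ray(n,uv,ci); return o+d*(z-o[2])/d[2]
def proj(n,p,ci=None):
    c=ci or camera_info(n); q=c["view"][:3,:3]@np.asarray(p)+c["view"][:3,3]
    x,y,z=q[0],-q[1],-q[2]
    if n=="wrist":
        t=np.arctan2(np.hypot(x,y),z); h=np.hypot(x,y); return np.array([c["cx"]+c["fx"]*t*x/h,c["cy"]+c["fy"]*t*y/h])
    return np.array([c["cx"]+c["fx"]*x/z,c["cy"]+c["fy"]*y/z])
E
python3 - <<'E'
from h import *
im=cv2.imread("pics/top0.png")
a=cv2.resize(im[170:300,150:310],None,fx=5,fy=5,interpolation=cv2.INTER_CUBIC)
b=cv2.resize(im[90:250,340:490],None,fx=4,fy=4,interpolation=cv2.INTER_CUBIC)
cv2.imwrite("pics/c1.png",a[:600]);cv2.imwrite("pics/c2.png",b[:600])
a=cv2.imread("pics/scene0.png")[160:260,190:300]
cv2.imwrite("pics/c3.png",cv2.resize(a,None,fx=6,fy=6,interpolation=cv2.INTER_CUBIC))
for p in [(441,175),(205,240),(254,231),(371,220)]: print(p,onz("top",p,0.02))
E
```

```text
(441, 175) [ 0.55959378 -0.35654534  0.02      ]
(205, 240) [0.3963185  0.27572782 0.02      ]
(254, 231) [0.41786063 0.1459848  0.02      ]
(371, 220) [ 0.44160298 -0.16424377  0.02      ]
```

View pics/c1.png

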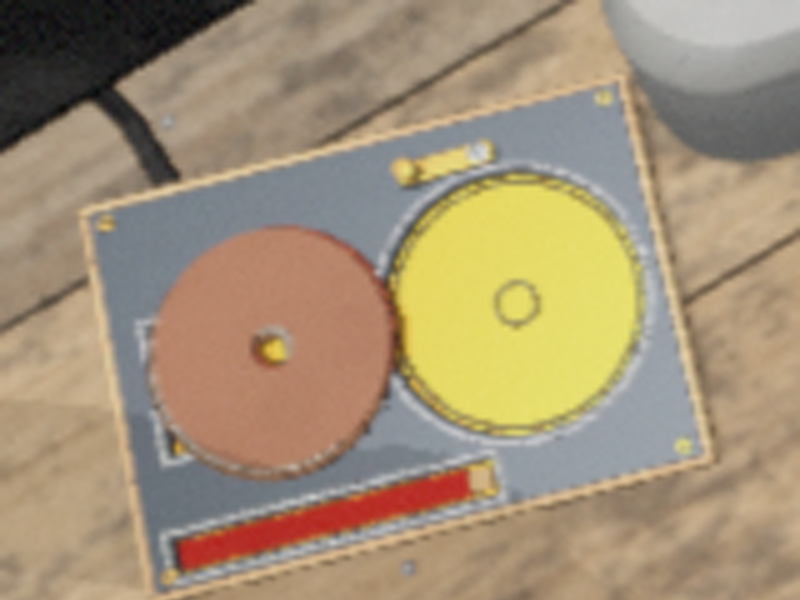

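View pics/c2.png

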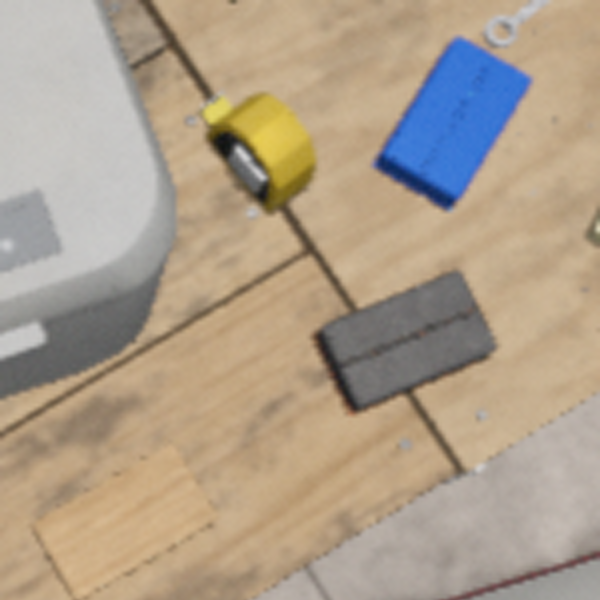

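View pics/c3.png

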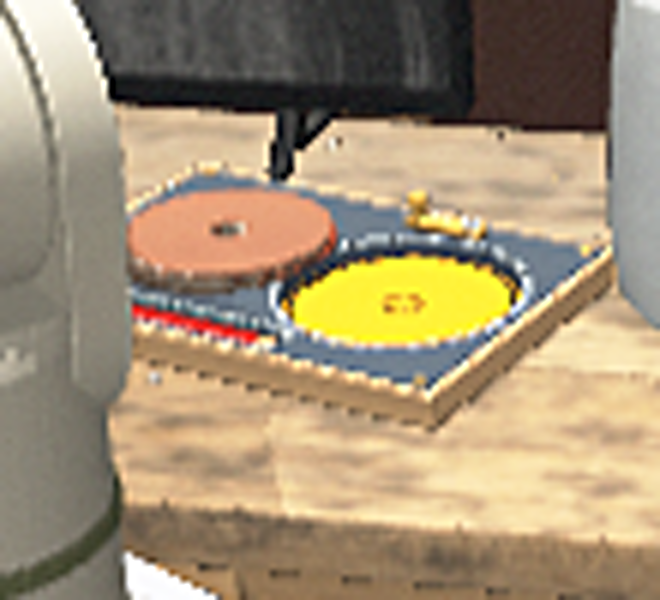

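Run:
```python
from h import *
for z in (.245,.1,.0): print(proj("top",(.237,.685,z)),proj("scene",(.237,.685,z)))
im=cv2.imread("pics/top0.png"); hsv=cv2.cvtColor(im,cv2.COLOR_BGR2HSV)
def cc(m,box):
    k=np.zeros_like(m); x0,y0,x1,y1=box; k[y0:y1,x0:x1]=m[y0:y1,x0:x1]
    c,_=cv2.findContours(k,cv2.RETR_EXTERNAL,cv2.CHAIN_APPROX_NONE); return max(c,key=cv2.contourArea)
red=cc(cv2.inRange(hsv,(0,70,80),(14,180,255)),(165,195,242,275))
yel=cc(cv2.inRange(hsv,(22,110,120),(35,255,255)),(225,195,285,262))
pen=cc(cv2.inRange(hsv,(0,185,100),(8,255,255)),(165,255,260,295))
blk=cc(cv2.inRange(hsv,(0,0,0),(180,90,135)),(415,150,470,200))
def wc(c,z): return np.array([onz("top",p[0],z)[:2] for p in c],np.float32)
for n,c,z in (("disc",red,.033),("rec",yel,.012)):
    w=wc(c,z); print(n,cv2.minEnclosingCircle(w),cv2.fitEllipse(w))
for n,c,z in (("pencil",pen,.019),("block",blk,.027)):
    w=wc(c,z); print(n,cv2.contourArea(c),cv2.minAreaRect(w))
# button
for p in [(150+405/5,170+170/5),(150+480/5,170+152/5)]: print("btn",onz("top",p,.035))
# corners of tray (outer top)
for p in [(82,212),(628,76),(712,460),(153,596)]: print("corner",onz("top",(150+p[0]/5,170+p[1]/5),.022)[:2])
for p in [(60,300),(183,205)]: print("foot",onz("top",p,0)[:2])
for p in [(0,280),(206,160),(130,105)]: print("screentop",onz("top",p,.42)[:2])
for p in [(283,190),(380,140),(335,195)]: print("machine",onz("top",p,.15)[:2])
for p in [(290,195),(382,150)]: print("machine",onz("top",p,.255)[:2])
```

```text
[-41.82339466 318.9641126 ] [113.88006879 130.10385126]
[ 19.62740168 308.7997243 ] [120.4533069  167.41789749]
[ 51.4454139 303.5368042] [124.73745212 191.73753873]
disc ((0.39596039056777954, 0.27183595299720764), 0.0657399520277977) ((0.39673876762390137, 0.2721554636955261), (0.12581376731395721, 0.12826617062091827), 86.49252319335938)
rec ((0.4209984242916107, 0.15229299664497375), 0.06903209537267685) ((0.4220307767391205, 0.15183234214782715), (0.12923243641853333, 0.13576747477054596), 88.54946899414062)
pencil 233.5 ((0.3094935715198517, 0.24793288111686707), (0.013551547192037106, 0.15093132853507996), 13.3179349899292)
block 878.5 ((0.5425848960876465, -0.35933464765548706), (0.10354772210121155, 0.11033782362937927), 16.887033462524414)
btn [0.48904646 0.20507407 0.035     ]
btn [0.49793507 0.16542901 0.035     ]
corner [0.47146869 0.38210978]
corner [0.53999444 0.0891705 ]
corner [0.3355477  0.04390651]
corner [0.27082754 0.33349411]
foot [0.24575506 0.66301307]
foot [0.49396026 0.34734179]
screentop [0.31971133 0.45276304]
screentop [0.50396501 0.14039607]
screentop [0.60107193 0.27139366]
machine [0.50262152 0.05196283]
machine [ 0.6189655  -0.17865159]
machine [ 0.48847451 -0.06908674]
machine [0.47245343 0.02356932]
machine [ 0.56324553 -0.16708475]
```

Run:
```python
from h import *
def tri(a,b):
    o1,d1=ray("scene",a);o2,d2=ray("top",b);d1/=np.linalg.norm(d1);d2/=np.linalg.norm(d2)
    t=np.linalg.lstsq(np.c_[d1,-d2],o2-o1,rcond=None)[0];p,q=o1+t[0]*d1,o2+t[1]*d2
    return (p+q)/2,np.linalg.norm(p-q)
for b in [(206,160),(130,105)]:
  for a in [(267,80),(268,178)]: print(a,b,tri(a,b))
print(ray("top",(0,0))[0],ray("scene",(0,0))[0])
print(tri((300,135),(250,75)),tri((382,145),(380,140)))
im=cv2.imread("pics/scene0.png")[50:260,60:400]
cv2.imwrite("pics/c4.png",cv2.resize(im,None,fx=2.3,fy=2.3,interpolation=cv2.INTER_CUBIC))
im=cv2.imread("pics/top0.png")[80:320,0:320]
cv2.imwrite("pics/c5.png",cv2.resize(im,None,fx=2.5,fy=2.5,interpolation=cv2.INTER_CUBIC))
```

```text
(267, 80) (206, 160) (array([0.48969039, 0.13372592, 0.45400375]), np.float64(0.014408104216451192))
(268, 178) (206, 160) (array([0.6066346 , 0.27255756, 0.04736672]), np.float64(0.0014712847016622717))
(267, 80) (130, 105) (array([0.60258445, 0.26343177, 0.42529576]), np.float64(0.012331377136263401))
(268, 178) (130, 105) (array([ 0.84588419,  0.54850811, -0.09165907]), np.float64(0.05258317775774299))
[ 0.34658362 -0.06038952  0.98849023] [-0.6108026  -0.93855135  0.72252929]
(array([0.71664632, 0.14517097, 0.22906276]), np.float64(0.08755005159094531)) (array([ 0.60370304, -0.19033577,  0.26609587]), np.float64(0.06866909401579274))
```

View pics/c4.png

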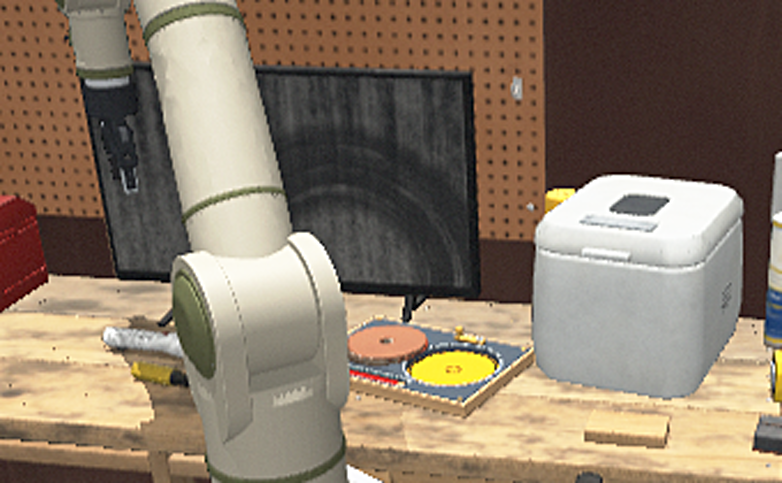

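View pics/c5.png

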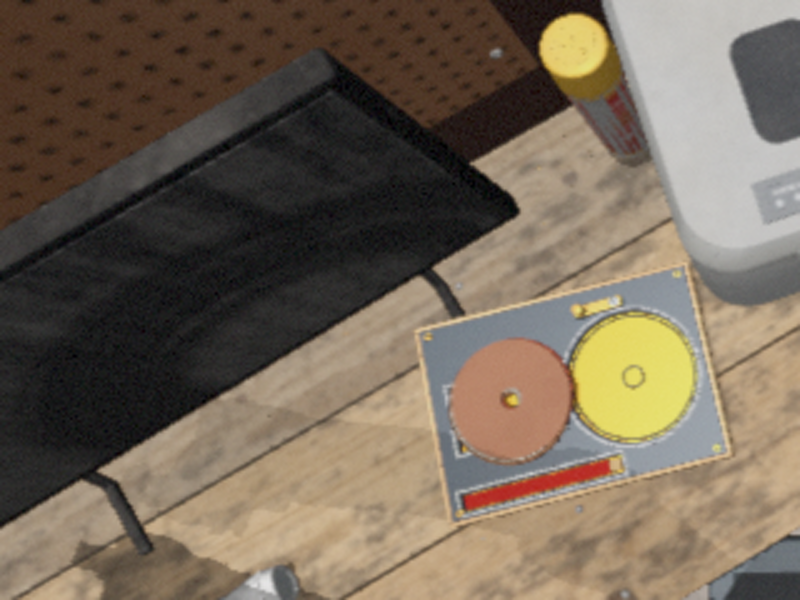

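Run:
```python
from h import *
a=onz("top",(206,163),.05)[:2];b=onz("top",(0,289),.05)[:2];print(a,b)
u=(b-a)/np.linalg.norm(b-a);n=np.array([-u[1],u[0]])
for p in [(.237,.685),(.381,.356),(.4,.28),(.489,.205)]: print(p,n@(np.array(p)-a))
```

```text
[0.59816727 0.27075242] [0.27991434 0.78370575]
(0.237, 0.685) 0.08850412278409461
(0.381, 0.356) 0.13959233175820596
(0.4, 0.28) 0.16351489875507896
(0.489, 0.205) 0.12742859725147151
```

```bash
cat > plan.py <<'E'
# python3 plan.py x y z yaw nrows opening [frac start..]  -> rows from present pose to the target (yaw = world yaw of tool x, mod 180)
from h import *
import sys
def plan(x,y,z,yaw,n,op):
    s=sense(); R=np.array(s["eef_rot"]); p=np.array(s["tool_pos"])
    cur=np.degrees(np.arctan2(R[1,0],R[0,0])); d=(yaw-cur+90)%180-90
    D=np.array([x,y,z])-p; print("t",s["time"],"dist",D.round(4),"dyaw",round(d,2),"F",np.round(s["contact_force"],1),"gap",round(s["finger_gap"],4),"q7",round(s["qpos"][6],1))
    rows=[]
    for i in range(n):
        a=np.radians(d*i/n); C=np.array([[np.cos(a),-np.sin(a),0],[np.sin(a),np.cos(a),0],[0,0,1]])@R
        t=C.T@(D/n); rows.append([round(float(v),4) for v in t]+[round(-d/n,2),op])
    print(rows)
if __name__=="__main__":
    a=[float(v) for v in sys.argv[1:]]; plan(a[0],a[1],a[2],a[3],int(a[4]),a[5])
E
python3 plan.py .383 .346 .12 11.5 10 1
```

```text
t 0.15 dist [ 0.1463 -0.3389 -0.1246] dyaw -59.44 F [-0.6 -0.5 -0.3] gap 0.0851 q7 -4.6
[[-0.0272, 0.0125, -0.0249, np.float64(5.94), 1.0], [-0.0245, 0.0125, -0.0276, np.float64(5.94), 1.0], [-0.0215, 0.0125, -0.03, np.float64(5.94), 1.0], [-0.0183, 0.0125, -0.032, np.float64(5.94), 1.0], [-0.0149, 0.0125, -0.0338, np.float64(5.94), 1.0], [-0.0113, 0.0125, -0.0351, np.float64(5.94), 1.0], [-0.0076, 0.0125, -0.0361, np.float64(5.94), 1.0], [-0.0038, 0.0125, -0.0367, np.float64(5.94), 1.0], [-0.0, 0.0125, -0.0369, np.float64(5.94), 1.0], [0.0038, 0.0125, -0.0367, np.float64(5.94), 1.0]]
```

Call:
move_arm([
  [[-0.027, 0.012, -0.025, 5.9, 1], [-0.024, 0.012, -0.028, 5.9, 1], [-0.021, 0.012, -0.03, 5.9, 1], [-0.018, 0.012, -0.032, 5.9, 1], [-0.015, 0.012, -0.034, 5.9, 1], [-0.011, 0.012, -0.035, 5.9, 1], [-0.008, 0.012, -0.036, 5.9, 1], [-0.004, 0.012, -0.037, 5.9, 1], [0, 0.012, -0.037, 5.9, 1], [0.004, 0.012, -0.037, 5.9, 1]],
])

```text
time: 1.15
tool_pos: [0.3815, 0.339, 0.1194]
eef_rot: [[0.984, -0.0, -0.177], [0.177, 0.004, 0.984], [0.001, -1.0, 0.004]]
contact_force: [0.6, 0.2, -0.7]
finger_gap: 0.0855
```

```bash
python3 plan.py .383 .346 .06 11.5 6 1
python3 - <<'E'
from h import *
cv2.imwrite("pics/w1.png",get_image("wrist")[:,:,::-1])
E
```

```text
t 1.15 dist [ 0.0015  0.007  -0.0594] dyaw 1.3 F [ 0.6  0.2 -0.7] gap 0.0855 q7 -22.0
[[0.0004, 0.0099, 0.0011, np.float64(-0.22), 1.0], [0.0004, 0.0099, 0.0011, np.float64(-0.22), 1.0], [0.0004, 0.0099, 0.0011, np.float64(-0.22), 1.0], [0.0005, 0.0099, 0.0011, np.float64(-0.22), 1.0], [0.0005, 0.0099, 0.0011, np.float64(-0.22), 1.0], [0.0005, 0.0099, 0.0011, np.float64(-0.22), 1.0]]
```

View pics/w1.png

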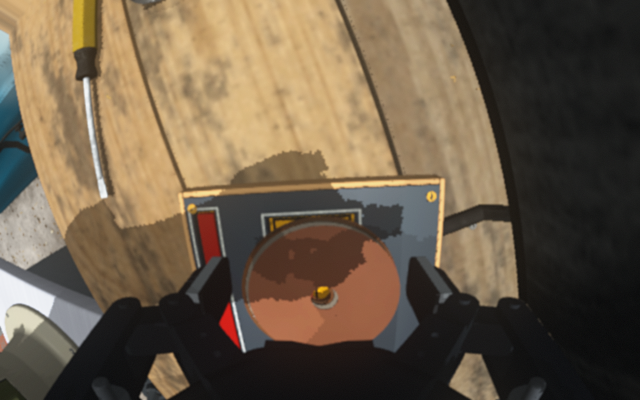

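Run:
```python
from h import *
ci=camera_info("wrist")
print(proj("wrist",(.3965,.272,.033),ci),proj("wrist",(.3965,.272,.022),ci),proj("wrist",(.383,.346,.022),ci))
print("hole",onz("wrist",(323,293),.033,ci), "edges",[onz("wrist",p,.033,ci)[:2] for p in [(246,287),(400,292),(322,222)]])
for p in [(181,195),(444,179)]: print("corner",onz("wrist",p,.022,ci))
print(ray("wrist",(0,0),ci)[0])
```

```text
[323.17346368 293.37783927] [323.01281234 286.53551449] [321.98939451 198.17224285]
hole [0.39630247 0.27232951 0.033     ] edges [array([0.33444066, 0.26629713]), array([0.45854041, 0.28187255]), array([0.38543272, 0.33111881])]
corner [0.27182575 0.33065909 0.022     ]
corner [0.47397054 0.37726577 0.022     ]
[0.37167126 0.39998636 0.24640109]
```

Call:
move_arm([
  [[0, 0.012, 0.002, 0, 1], [0, 0.012, 0.002, 0, 1], [0, 0.012, 0.002, 0, 1], [0, 0.012, 0.001, 0, 1], [0, 0.012, 0.001, 0, 1], [0, 0.01, 0, 0, 1], [0, 0.006, 0, 0, 1], [0, 0.004, 0, 0, 1]],
])

```text
time: 2.0
tool_pos: [0.3819, 0.3401, 0.0317]
eef_rot: [[0.986, -0.002, -0.164], [0.164, -0.002, 0.986], [-0.002, -1.0, -0.001]]
contact_force: [-0.1, -0.6, 0.6]
finger_gap: 0.0854
```

```bash
python3 plan.py .383 .346 .027 11.5 2 1
python3 - <<'E'
from h import *
cv2.imwrite("pics/w2.png",get_image("wrist")[:,:,::-1])
im=get_image("scene")[110:260,100:320,::-1]
cv2.imwrite("pics/s2.png",cv2.resize(im,None,fx=3.5,fy=3.5,interpolation=cv2.INTER_CUBIC))
E
```

```text
t 2.0 dist [ 0.0011  0.0059 -0.0047] dyaw 2.04 F [-0.1 -0.6  0.6] gap 0.0854 q7 -20.5
[[0.001, 0.0023, 0.0028, np.float64(-1.02), 1.0], [0.0011, 0.0023, 0.0028, np.float64(-1.02), 1.0]]
```

View pics/w2.png

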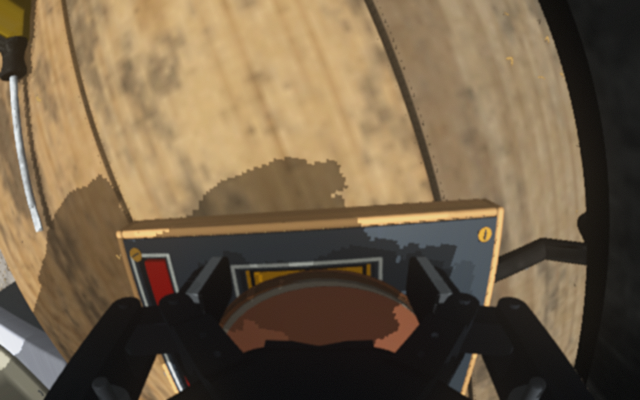

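View pics/s2.png

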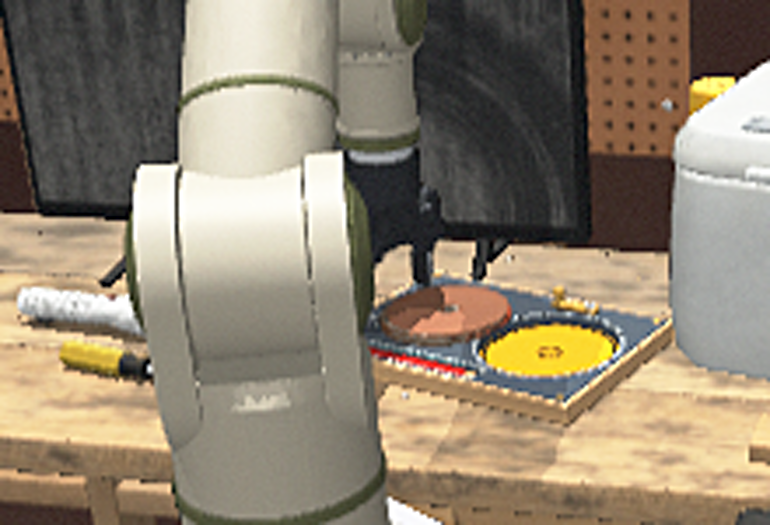

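Call:
move_arm([
  [[0.001, 0.003, 0.003, -0.5, 1], [0.001, 0.002, 0.002, -0.5, 1]],
])

```text
time: 2.3
tool_pos: [0.3834, 0.3455, 0.0273]
eef_rot: [[0.983, -0.001, -0.182], [0.182, -0.001, 0.983], [-0.001, -1.0, -0.001]]
contact_force: [1.4, 0.4, 0.0]
finger_gap: 0.0854
```

Call:
move_arm([
  [[0, 0, -0.008, 0, 1], [0, 0, -0.011, 0, 1], [0, 0, -0.012, 0, 1], [0, 0, -0.012, 0, 1], [0, 0, -0.012, 0, 1], [0, 0, -0.012, 0, 1], [0, 0, -0.012, 0, 1], [0, 0, -0.012, 0, 1], [0, 0, -0.01, 0, 1], [0, 0, -0.005, 0, 1]],
])

```text
time: 3.3
tool_pos: [0.4051, 0.2313, 0.0284]
eef_rot: [[0.984, 0.0, -0.181], [0.181, -0.0, 0.984], [0.0, -1.0, -0.001]]
contact_force: [-1.1, 0.6, 0.4]
finger_gap: 0.0855
```

```bash
python3 - <<'E'
from h import *
cv2.imwrite("pics/w3.png",get_image("wrist")[:,:,::-1])
im=get_image("top")[170:300,150:310,::-1]
cv2.imwrite("pics/s3.png",cv2.resize(im,None,fx=4.5,fy=4.5,interpolation=cv2.INTER_CUBIC))
E
python3 plan.py .4085 .2075 .027 11 5 1
```

```text
t 3.4 dist [ 0.0035 -0.0241 -0.0014] dyaw 0.61 F [ 0.2 -0.3  0.2] gap 0.0854 q7 -11.5
[[-0.0002, 0.0003, -0.0049, np.float64(-0.12), 1.0], [-0.0002, 0.0003, -0.0049, np.float64(-0.12), 1.0], [-0.0002, 0.0003, -0.0049, np.float64(-0.12), 1.0], [-0.0002, 0.0003, -0.0049, np.float64(-0.12), 1.0], [-0.0002, 0.0003, -0.0049, np.float64(-0.12), 1.0]]
```

View pics/w3.png

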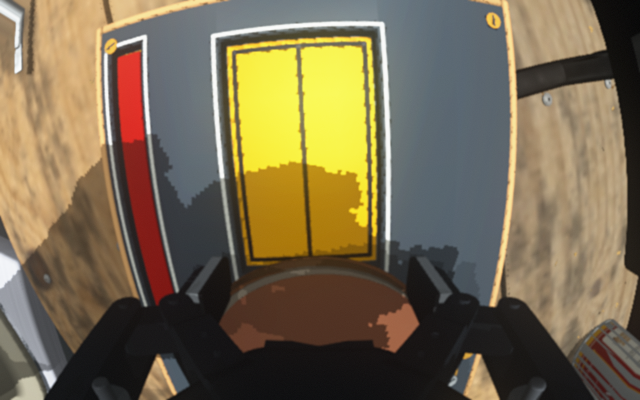

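View pics/s3.png

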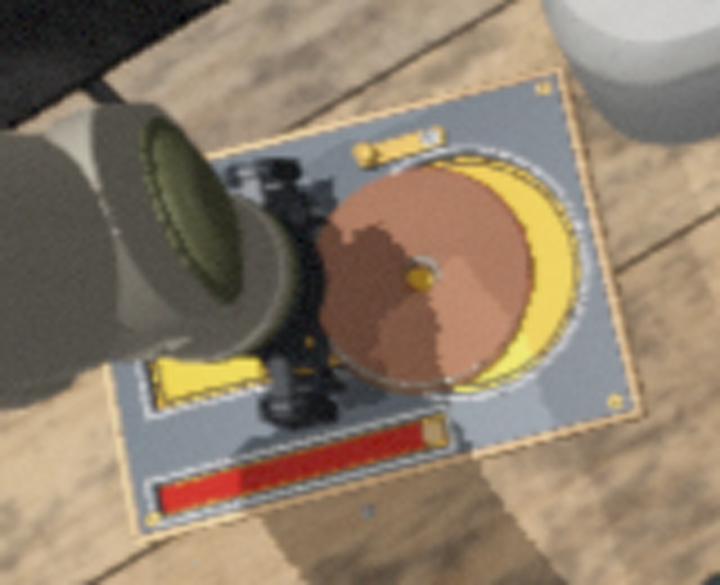

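The top view shows the pile well centred on its path and about 25 mm short of the recess. I'll keep pushing.

Call:
move_arm([
  [[0, 0, -0.006, 0, 1], [0, 0, -0.006, 0, 1], [0, 0, -0.006, 0, 1], [0, 0, -0.005, 0, 1], [0, 0, -0.004, 0, 1], [0, 0, -0.002, 0, 1]],
])

```text
time: 4.0
tool_pos: [0.4105, 0.2041, 0.0282]
eef_rot: [[0.983, 0.001, -0.186], [0.186, 0.001, 0.983], [0.001, -1.0, 0.001]]
contact_force: [0.4, -0.0, -0.8]
finger_gap: 0.0853
```

```bash
python3 - <<'E'
from h import *
im=get_image("top")[170:300,150:310,::-1]
cv2.imwrite("pics/s4.png",cv2.resize(im,None,fx=4.5,fy=4.5,interpolation=cv2.INTER_CUBIC))
im=get_image("scene")[150:250,190:320,::-1]
cv2.imwrite("pics/s4b.png",cv2.resize(im,None,fx=5,fy=5,interpolation=cv2.INTER_CUBIC))
E
python3 plan.py .4085 .2075 .027 11 5 1
```

```text
t 4.1 dist [-0.002   0.0033 -0.0012] dyaw 0.32 F [-0.3 -0.1 -0. ] gap 0.0854 q7 15.4
[[-0.0003, 0.0002, 0.0007, np.float64(-0.06), 1.0], [-0.0003, 0.0002, 0.0007, np.float64(-0.06), 1.0], [-0.0003, 0.0002, 0.0007, np.float64(-0.06), 1.0], [-0.0003, 0.0002, 0.0007, np.float64(-0.06), 1.0], [-0.0003, 0.0002, 0.0007, np.float64(-0.06), 1.0]]
```

View pics/s4.png

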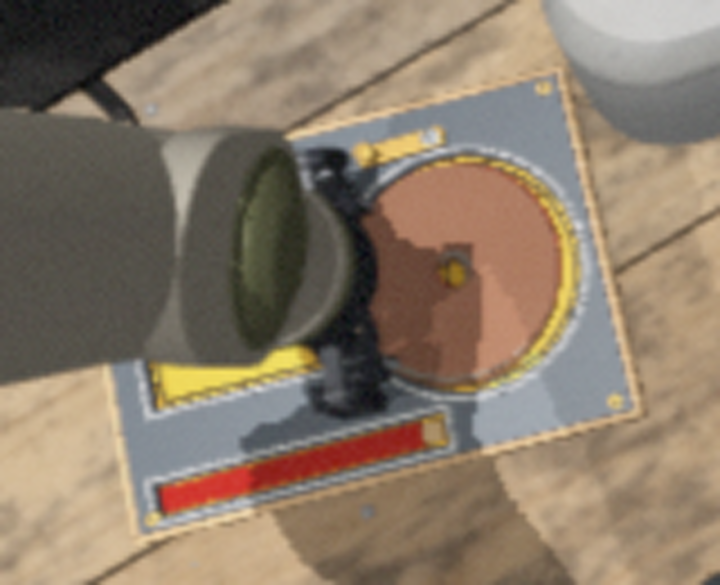

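View pics/s4b.png

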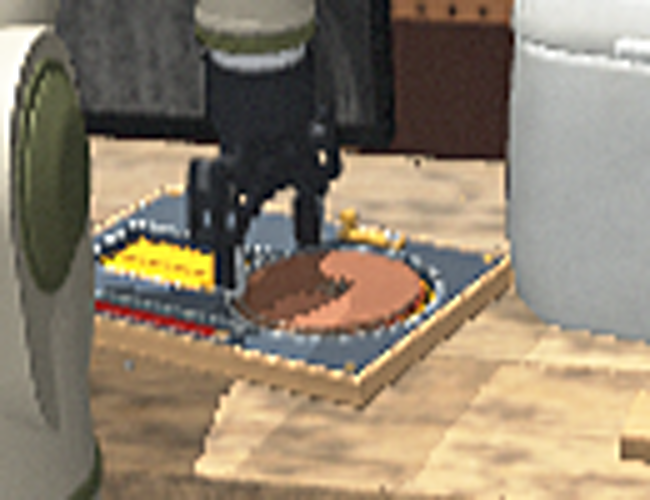

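Call:
move_arm([
  [[0, 0.001, -0.003, 0, 1], [0, 0, -0.003, 0, 1], [0, 0, -0.002, 0, 1], [0, 0, -0.002, 0, 1]],
])

```text
time: 4.5
tool_pos: [0.4122, 0.1957, 0.027]
eef_rot: [[0.982, 0.001, -0.188], [0.188, 0.002, 0.982], [0.001, -1.0, 0.002]]
contact_force: [-0.5, -0.6, 0.5]
finger_gap: 0.0851
```

```bash
python3 - <<'E'
from h import *
im=get_image("top")[170:300,150:310,::-1]
cv2.imwrite("pics/s5.png",cv2.resize(im,None,fx=4.5,fy=4.5,interpolation=cv2.INTER_CUBIC))
im=get_image("scene")[150:250,190:320,::-1]
cv2.imwrite("pics/s5b.png",cv2.resize(im,None,fx=5,fy=5,interpolation=cv2.INTER_CUBIC))
E
python3 plan.py .4085 .2075 .027 11 5 1
```

```text
t 4.6 dist [-0.0038  0.0121 -0.0001] dyaw 0.19 F [ 0.1 -0.1 -0.6] gap 0.0855 q7 24.1
[[-0.0003, 0.0, 0.0025, np.float64(-0.04), 1.0], [-0.0003, 0.0, 0.0025, np.float64(-0.04), 1.0], [-0.0003, 0.0, 0.0025, np.float64(-0.04), 1.0], [-0.0003, 0.0, 0.0025, np.float64(-0.04), 1.0], [-0.0003, 0.0, 0.0025, np.float64(-0.04), 1.0]]
```

View pics/s5.png

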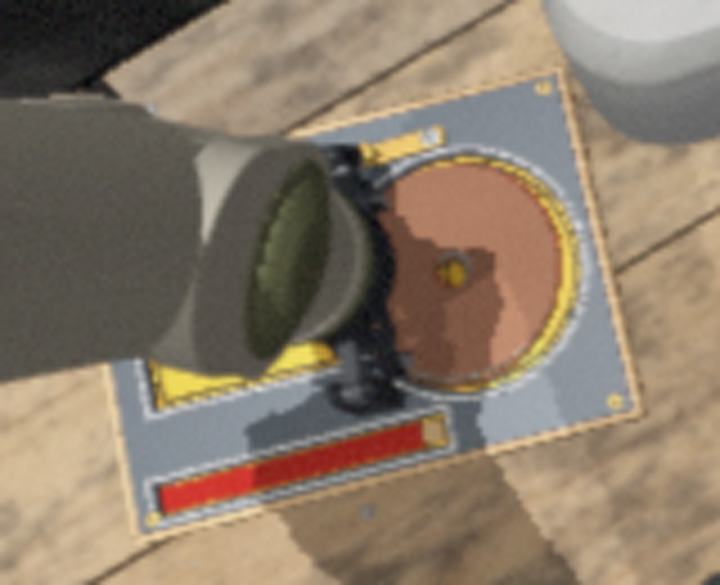

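View pics/s5b.png

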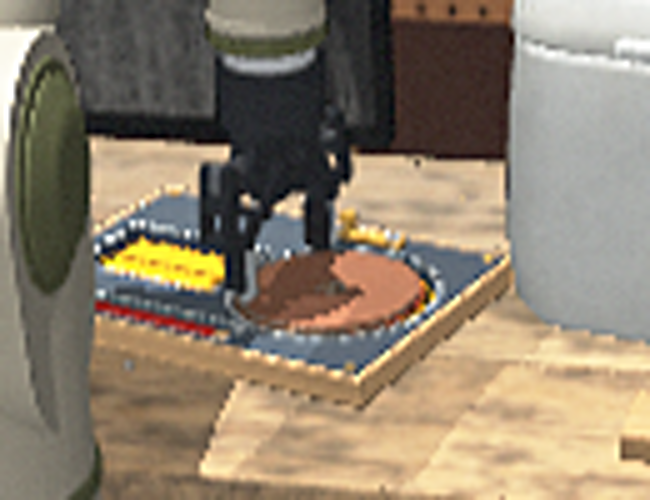

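The pile stopped moving while the fingers slid on over it, so it seems to have dropped in; I'll verify it with the arm clear. The button is next.

```bash
sed -i 's/round(-d\/n,2)/float(round(-d\/n,2))/' plan.py; python3 plan.py .490 .203 .11 35 7 0.5
```

```text
t 4.6 dist [0.0777 0.0076 0.0829] dyaw 24.19 F [ 0.1 -0.1 -0.6] gap 0.0855 q7 24.1
[[0.0111, -0.0118, -0.001, -3.46, 0.5], [0.011, -0.0118, -0.0017, -3.46, 0.5], [0.0109, -0.0118, -0.0023, -3.46, 0.5], [0.0108, -0.0118, -0.003, -3.46, 0.5], [0.0106, -0.0118, -0.0036, -3.46, 0.5], [0.0103, -0.0118, -0.0043, -3.46, 0.5], [0.01, -0.0118, -0.0049, -3.46, 0.5]]
```

Call:
move_arm([
  [[0, -0.027, 0, 0, 1], [0, -0.03, 0, 0, 1], [0, -0.025, 0, -3.5, 0.5], [0.015, 0, -0.002, -3.5, 0.5], [0.016, 0, -0.003, -3.5, 0.5], [0.016, 0, -0.004, -3.5, 0.5], [0.016, 0, -0.005, -3.5, 0.5], [0.012, 0, -0.004, -3.5, 0.5], [0, 0, 0, -3, 0.5]],
])

```text
time: 5.5
tool_pos: [0.49, 0.2071, 0.1124]
eef_rot: [[0.811, -0.001, -0.585], [0.585, 0.001, 0.811], [-0.001, -1.0, 0.001]]
contact_force: [0.2, 0.5, 0.1]
finger_gap: 0.0427
```

```bash
python3 plan.py .490 .203 .08 35 3 0.5;python3 - <<'E'
from h import *
ci=camera_info("wrist");cv2.imwrite("pics/w6.png",get_image("wrist")[:,:,::-1])
for p in [(.490,.2023,.045),(.4984,.1663,.03),(.4195,.1485,.023)]: print(proj("wrist",p,ci))
np.save("ci6.npy",ci)
im=get_image("top")[170:300,150:310,::-1]
cv2.imwrite("pics/s6.png",cv2.resize(im,None,fx=4.5,fy=4.5,interpolation=cv2.INTER_CUBIC))
E
```

```text
t 5.5 dist [ 0.     -0.0041 -0.0324] dyaw -0.83 F [0.2 0.5 0.1] gap 0.0427 q7 34.5
[[-0.0008, 0.0108, -0.0011, 0.28, 0.5], [-0.0008, 0.0108, -0.0011, 0.28, 0.5], [-0.0008, 0.0108, -0.0011, 0.28, 0.5]]
[314.84789693 234.59413064]
[296.51326437 269.5529475 ]
[201.97194567 226.35532471]
```

View pics/w6.png

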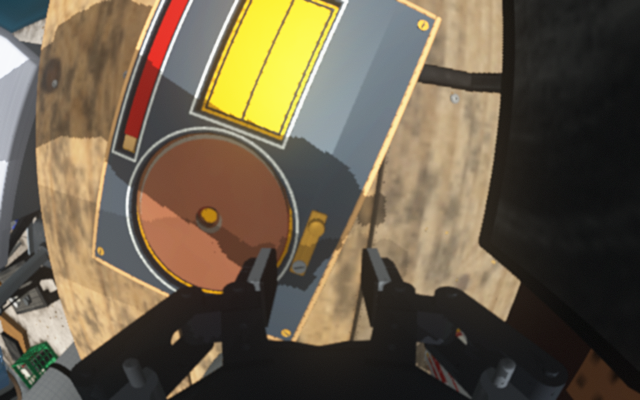

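View pics/s6.png

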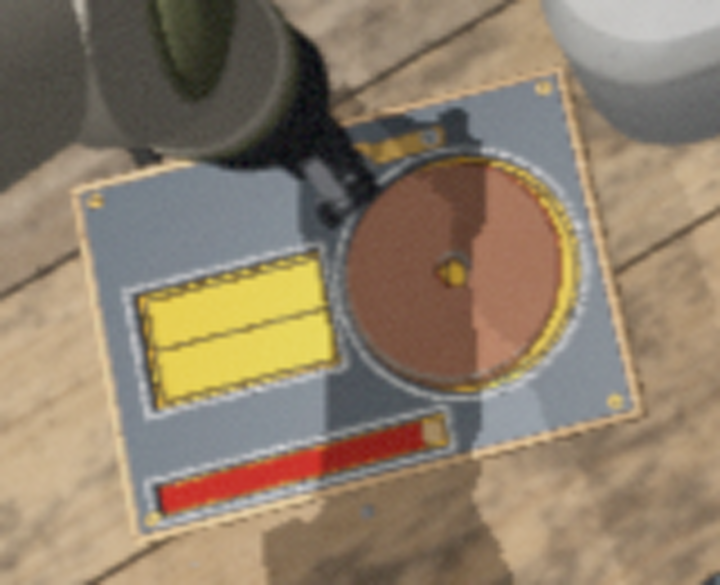

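Run:
```python
from h import *
ci=np.load("ci6.npy",allow_pickle=True).item()
for n,p,z in [("hole",(208,215),.023),("hole",(208,215),.033),("knob",(319,217),.045),("pivot",(300,269),.03),("bay ul",(243,0),.022),("bay ll",(191,113),.022),("bay lr",(284,145),.022),("cornerscrew",(424,25),.022),("corner",(440,15),.022)]: print(n,onz("wrist",p,z,ci))
# top disc fit
im=cv2.imread("pics/top0.png")
m=get_image("top")[:,:,::-1]; cv2.imwrite("pics/top6.png",m)
for n,p,z in [("holetop",(150+455/4.5,170+271/4.5),.023)]: print(n,onz("top",p,z))
im=cv2.imread("pics/w6.png")[100:320,110:350]
cv2.imwrite("pics/w6c.png",cv2.resize(im,None,fx=2.7,fy=2.7,interpolation=cv2.INTER_CUBIC))
```

```text
hole [0.41905798 0.15965567 0.023     ]
hole [0.42044966 0.16439183 0.033     ]
knob [0.48498807 0.21401401 0.045     ]
pivot [0.50027219 0.16826875 0.03      ]
bay ul [0.34848839 0.30874399 0.022     ]
bay ll [0.36604718 0.21758834 0.022     ]
bay lr [0.43799499 0.23684674 0.022     ]
cornerscrew [0.4659747  0.37137668 0.022     ]
corner [0.47073594 0.38759477 0.022     ]
holetop [0.41982119 0.15304467 0.023     ]
```

View pics/w6c.png

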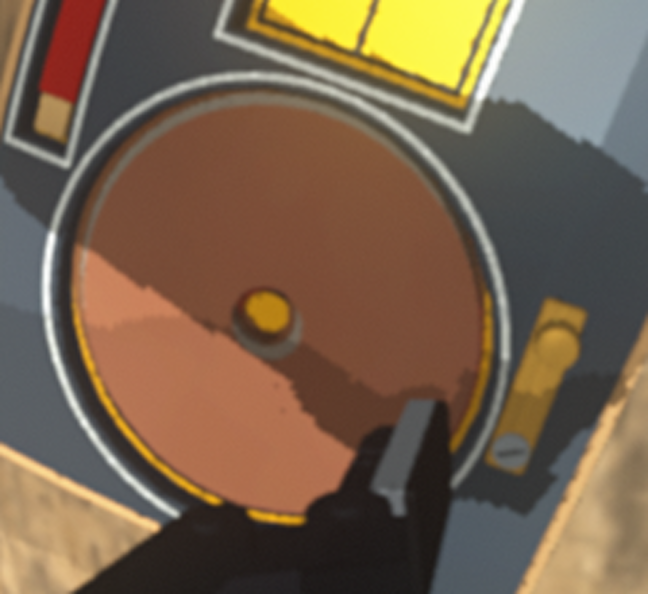

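Run:
```python
from h import *
s=sense();print(s["time"],s["tool_pos"],np.abs(s["qd"]).max())
ci=camera_info("wrist");im=get_image("wrist")[:,:,::-1].copy();cv2.imwrite("pics/w7.png",im); np.save("ci7.npy",ci)
hsv=cv2.cvtColor(im,cv2.COLOR_BGR2HSV)
c=im[190:290,280:350];cv2.imwrite("pics/w7c.png",cv2.resize(c,None,fx=6,fy=6,interpolation=cv2.INTER_CUBIC))
```

```text
5.65 [0.48795713 0.20658097 0.11231017] 0.6649805386397247
```

View pics/w7c.png

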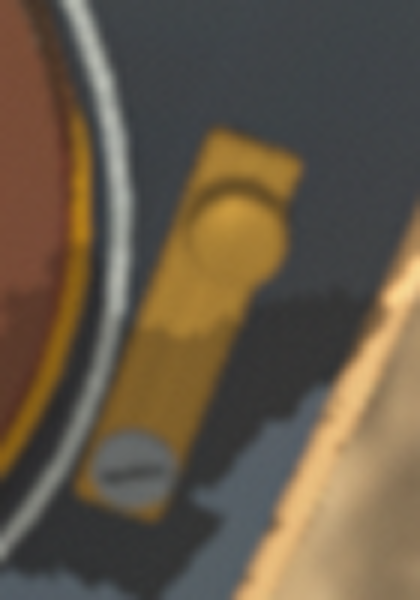

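Run:
```python
from h import *
ci=np.load("ci7.npy",allow_pickle=True).item()
k=onz("wrist",(320,230),.045,ci);p=onz("wrist",(302.5,268.3),.031,ci);print(k,p,np.linalg.norm((k-p)[:2]))
print(proj("wrist",(.490,.2023,.045),ci),proj("wrist",(.4984,.1663,.031),ci))
```

```text
[0.48871966 0.20649787 0.045     ] [0.49887621 0.16981355 0.031     ] 0.03806434702742301
[317.9101833  235.79844973] [299.36436383 271.29641589]
```

Call:
move_arm([
  [[0, 0.013, -0.002, 0, 0.4], [0, 0.015, 0, 0, 0.4], [0, 0.015, 0, 0, 0.4], [0, 0.014, 0, 0, 0.4], [0, 0.006, 0, 0, 0.4], [0, 0.002, 0, 0, 0.4]],
])

```text
time: 6.3
tool_pos: [0.4868, 0.2044, 0.0421]
eef_rot: [[0.816, -0.005, -0.578], [0.578, -0.001, 0.816], [-0.005, -1.0, 0.002]]
contact_force: [-0.2, -0.6, 1.3]
finger_gap: 0.0341
```

```bash
python3 plan.py .489 .2045 .0465 35 1 0.4;python3 - <<'E'
from h import *
ci=camera_info("wrist");im=get_image("wrist")[:,:,::-1].copy();cv2.imwrite("pics/w8.png",im[100:]);
E
```

```text
t 6.3 dist [0.0022 0.0001 0.0044] dyaw -0.31 F [-0.2 -0.6  1.3] gap 0.0341 q7 38.0
[[0.0018, -0.0044, -0.0012, 0.31, 0.4]]
```

View pics/w8.png

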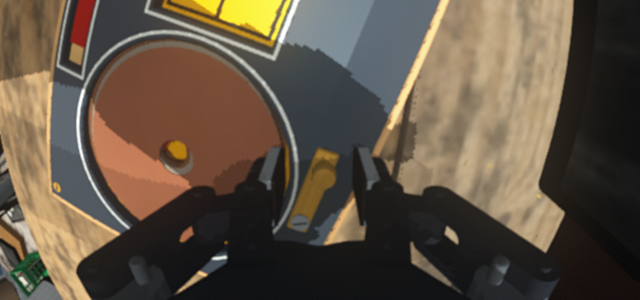

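Call:
move_arm([
  [[0.002, -0.005, -0.001, 0, 0.4], [0, 0, 0, 0, 0], [0, 0, 0, 0, 0], [0, 0, 0, 0, 0], [0, 0, 0, 0, 0]],
], grip_force=20)

```text
time: 6.85
tool_pos: [0.4894, 0.2047, 0.0484]
eef_rot: [[0.816, -0.004, -0.578], [0.578, -0.001, 0.816], [-0.004, -1.0, 0.001]]
contact_force: [1.2, -0.2, -8.3]
finger_gap: 0.0102
```

Run:
```python
from h import *
ci=camera_info("wrist");im=get_image("wrist")[:,:,::-1].copy();cv2.imwrite("pics/w9.png",cv2.resize(im[180:350,220:430],None,fx=3.5,fy=3.5));
print(sense()["finger_gap"],sense()["contact_force"],sense()["tool_pos"])
```

```text
0.01056769457965837 [ 1.61496902 -0.37061007 -6.56351895] [0.48940969 0.20465634 0.04838254]
```

View pics/w9.png

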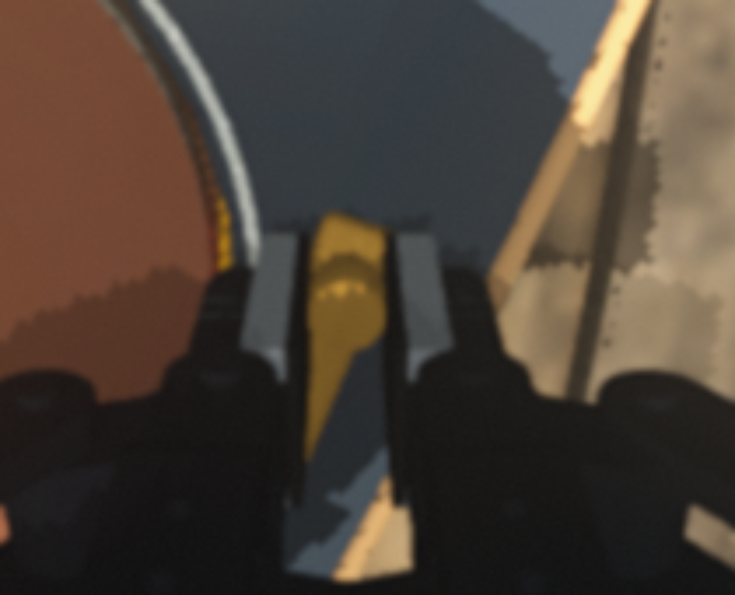

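Run:
```python
import numpy as np
R=np.array([[.816,-.578],[.578,.816]]) # cols tool x, z in world xy
pts=[.037*np.array([np.cos(np.radians(103.1+t)),np.sin(np.radians(103.1+t))]) for t in range(0,100,9)]
for a,b in zip(pts,pts[1:]): print((R.T@(b-a)).round(4))
```

```text
[-0.0055  0.0018]
[-0.0057  0.0009]
[-0.0058 -0.    ]
[-0.0057 -0.0009]
[-0.0055 -0.0018]
[-0.0052 -0.0027]
[-0.0047 -0.0034]
[-0.0041 -0.0041]
[-0.0034 -0.0047]
[-0.0026 -0.0052]
[-0.0018 -0.0055]
```

Call:
move_arm([
  [[-0.005, 0.001, 0.002, 0, 0], [-0.006, 0, 0.001, 0, 0], [-0.006, 0, 0, 0, 0], [-0.006, 0, -0.001, 0, 0], [-0.006, 0, -0.002, 0, 0]],
])

```text
time: 7.4
tool_pos: [0.4663, 0.1927, 0.0483]
eef_rot: [[0.813, 0.002, -0.583], [0.583, 0.005, 0.813], [0.004, -1.0, 0.003]]
contact_force: [1.2, 4.7, -4.7]
finger_gap: 0.0108
```

Run:
```python
from h import *
s=sense();k=np.array([.0,0]);piv=np.array([.4978,.1687]);d=np.array(s["tool_pos"])[:2]-piv
print(s["time"],s["tool_pos"],s["finger_gap"],s["contact_force"],np.hypot(*d),np.degrees(np.arctan2(d[1],d[0]))-103.1,s["qpos"])
im=get_image("wrist")[:,:,::-1].copy();cv2.imwrite("pics/w10.png",cv2.resize(im[180:350,220:430],None,fx=3.5,fy=3.5));
```

```text
7.4 [0.46630341 0.19274783 0.04834815] 0.010792346744346233 [ 1.24324352  4.71410738 -4.72363879] 0.03962743035911918 39.53804627659045 [-36.59846822  39.00577109  11.49025368 129.20759806 -31.83257043
  14.1920573   39.04853187]
```

View pics/w10.png

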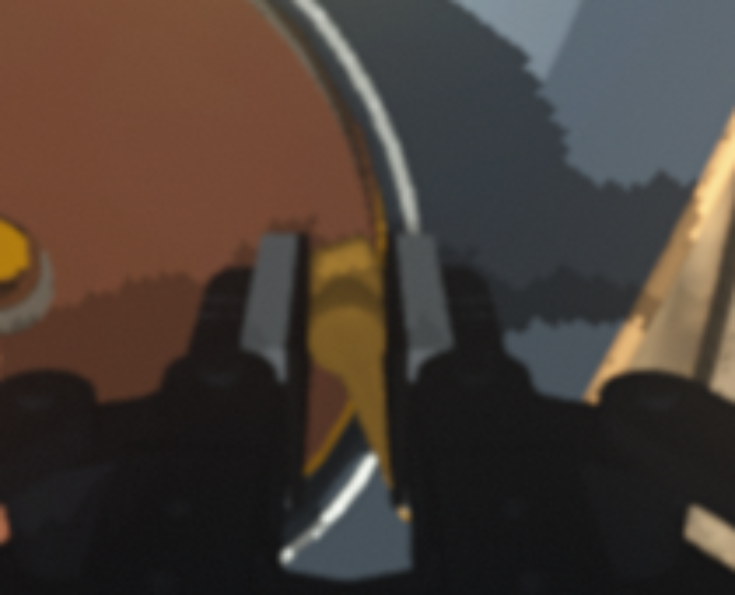

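Call:
move_arm([
  [[-0.006, 0, -0.005, 0, 0], [-0.006, 0, -0.004, 0, 0], [-0.005, 0, -0.005, 0, 0], [-0.004, 0, -0.006, 0, 0], [-0.003, 0, -0.005, 0, 0]],
])

```text
time: 7.95
tool_pos: [0.4608, 0.1623, 0.0488]
eef_rot: [[0.808, 0.003, -0.589], [0.589, 0.012, 0.808], [0.009, -1.0, 0.008]]
contact_force: [5.8, 21.7, 0.0]
finger_gap: 0.0103
```

Run:
```python
from h import *
s=sense();k=np.array([.0,0]);piv=np.array([.4978,.1687]);d=np.array(s["tool_pos"])[:2]-piv
print(s["time"],s["tool_pos"],s["finger_gap"],s["contact_force"],np.hypot(*d),np.degrees(np.arctan2(d[1],d[0]))-103.1,s["qpos"])
im=get_image("wrist")[:,:,::-1].copy();cv2.imwrite("pics/w11.png",cv2.resize(im[180:350,220:430],None,fx=3.5,fy=3.5));
```

```text
7.95 [0.46083205 0.16232608 0.04881058] 0.010304959909125366 [ 5.76755769 21.74850031  0.04452812] 0.03751341216851993 -273.31739381171974 [-31.96767296  38.31008476   9.14452349 131.28217804 -31.32247008
  12.03593111  42.02100621]
```

View pics/w11.png

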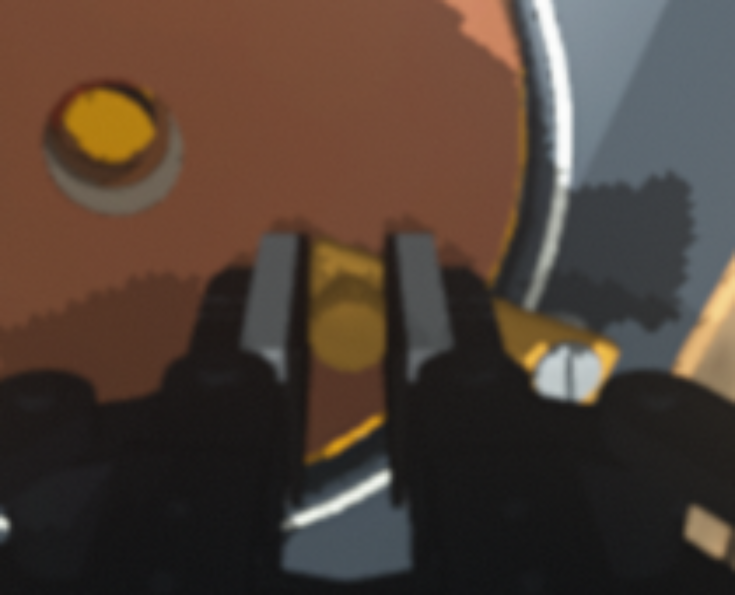

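Call:
move_arm([
  [[0, 0, 0, 0, 0.4], [0, 0, 0, 0, 0.4], [0, 0, 0, 0, 0.4], [0, -0.02, 0, 0, 0.4], [0, -0.045, 0, 0, 1], [0, -0.05, 0, 0, 1], [0, -0.05, 0, 0, 1], [0, -0.05, 0, 0, 1], [0, -0.05, 0, 0, 1], [0, -0.03, 0, 0, 1]],
])

```text
time: 9.0
tool_pos: [0.4564, 0.1485, 0.3464]
eef_rot: [[0.817, -0.013, -0.576], [0.576, 0.002, 0.817], [-0.009, -1.0, 0.008]]
contact_force: [-0.3, 1.1, -1.2]
finger_gap: 0.0851
```

```bash
python3 plan.py .545 -.36 .32 25 13 1;python3 - <<'E'
from h import *
im=get_image("top")[170:300,150:310,::-1]
cv2.imwrite("pics/s12.png",cv2.resize(im,None,fx=4.5,fy=4.5,interpolation=cv2.INTER_CUBIC))
print(onz("top",(340+407/4,90+340/4),.027))
print(sense()["tool_pos"],sense()["qpos"])
E
```

```text
t 9.0 dist [ 0.0886 -0.5085 -0.0264] dyaw -10.19 F [-0.3  1.1 -1.2] gap 0.0851 q7 22.3
[[-0.0169, 0.0019, -0.0359, 0.78, 1.0], [-0.0165, 0.0019, -0.0361, 0.78, 1.0], [-0.016, 0.0019, -0.0364, 0.78, 1.0], [-0.0155, 0.0019, -0.0366, 0.78, 1.0], [-0.015, 0.0019, -0.0368, 0.78, 1.0], [-0.0145, 0.0019, -0.037, 0.78, 1.0], [-0.0139, 0.0018, -0.0372, 0.78, 1.0], [-0.0134, 0.0018, -0.0374, 0.78, 1.0], [-0.0129, 0.0018, -0.0375, 0.78, 1.0], [-0.0124, 0.0018, -0.0377, 0.78, 1.0], [-0.0119, 0.0018, -0.0379, 0.78, 1.0], [-0.0114, 0.0018, -0.038, 0.78, 1.0], [-0.0109, 0.0018, -0.0382, 0.78, 1.0]]
[ 0.55801391 -0.35639449  0.027     ]
[0.45800034 0.14850745 0.34977791] [-54.05451605  11.87079046  36.37782782 116.30843463  -9.0582718
  54.8159814   22.16699828]
```

View pics/s12.png

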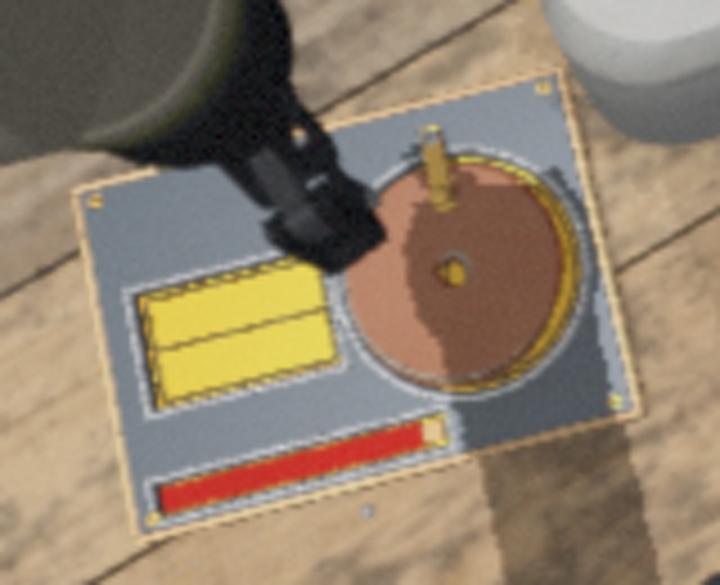

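The button now lies over the discs. Next I carry the gripper over the machine to the block at about (.558,-.356).

Call:
move_arm([
  [[-0.015, 0, -0.033, 0.8, 1], [-0.016, 0, -0.036, 0.8, 1], [-0.016, 0, -0.036, 0.8, 1], [-0.015, 0, -0.037, 0.8, 1], [-0.014, 0, -0.037, 0.8, 1], [-0.014, 0, -0.037, 0.8, 1], [-0.013, 0, -0.037, 0.8, 1], [-0.013, 0, -0.037, 0.8, 1], [-0.012, 0, -0.037, 0.8, 1], [-0.012, 0, -0.037, 0.8, 1]],
])

```text
time: 10.05
tool_pos: [0.5229, -0.2485, 0.343]
eef_rot: [[0.892, -0.014, -0.453], [0.453, 0.011, 0.892], [-0.008, -1.0, 0.016]]
contact_force: [0.8, -0.8, 0.4]
finger_gap: 0.0856
```

```bash
python3 plan.py .554 -.35 .2 25 5 1; python3 -c "
from h import *
print(sense()['qpos'])"
```

```text
t 10.05 dist [ 0.0311 -0.1015 -0.143 ] dyaw -1.92 F [ 0.8 -0.8  0.4] gap 0.0856 q7 67.1
[[-0.0034, 0.0283, -0.0214, 0.38, 1.0], [-0.0033, 0.0283, -0.0214, 0.38, 1.0], [-0.0031, 0.0283, -0.0214, 0.38, 1.0], [-0.003, 0.0283, -0.0214, 0.38, 1.0], [-0.0029, 0.0283, -0.0215, 0.38, 1.0]]
[ -9.89788893  22.82584758  42.76833273 105.63871138 -17.94468379
  59.48488987  67.07789526]
```

Call:
move_arm([
  [[-0.004, 0.005, -0.03, 0.4, 1], [-0.004, 0.005, -0.03, 0.4, 1], [-0.004, 0.01, -0.03, 0.4, 1], [-0.003, 0.03, -0.015, 0.4, 1], [0, 0.04, 0, 0.4, 1], [0, 0.04, 0, 0, 1], [0, 0.01, 0, 0, 1], [0, 0, 0, 0, 1]],
])

```text
time: 10.85
tool_pos: [0.5442, -0.3639, 0.1922]
eef_rot: [[0.916, -0.023, -0.401], [0.401, 0.009, 0.916], [-0.017, -1.0, 0.017]]
contact_force: [0.5, 0.4, 0.6]
finger_gap: 0.0853
```

Run:
```python
from h import *
s=sense();ci=camera_info("wrist");im=get_image("wrist")[:,:,::-1].copy();cv2.imwrite("pics/w13.png",im);np.save("ci13.npy",ci)
print(s["tool_pos"],np.abs(s["qd"]).max(),s["qpos"][6],proj("wrist",(.558,-.356,.027),ci))
im=get_image("top")[120:220,390:500,::-1];cv2.imwrite("pics/s13.png",cv2.resize(im,None,fx=6,fy=6))
```

```text
[ 0.54417309 -0.36393739  0.19222557] 0.7355063291749654 80.20061836649323 [337.98982525 196.67422726]
```

View pics/w13.png

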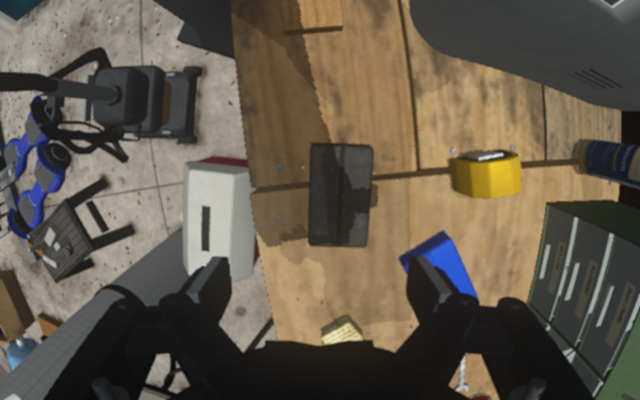

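View pics/s13.png

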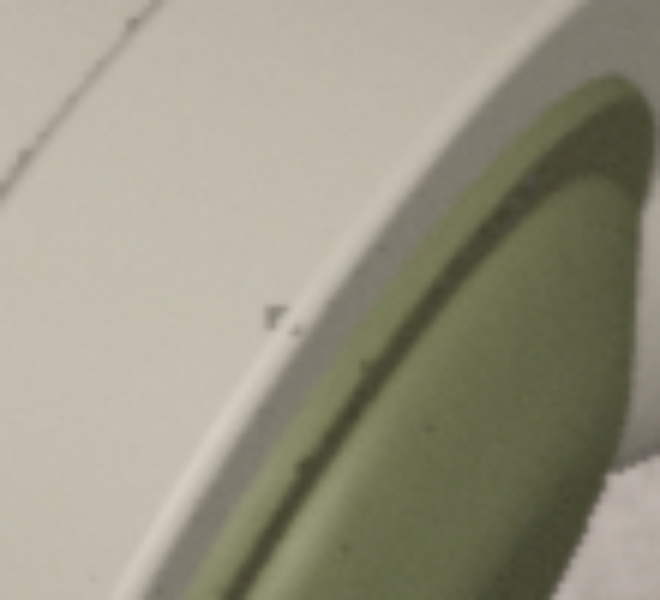

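Run:
```python
from h import *
im=cv2.imread("pics/w13.png")[130:260,290:400];cv2.imwrite("pics/w13c.png",cv2.resize(im,None,fx=4.6,fy=4.6,interpolation=cv2.INTER_CUBIC))
```

```text
(no output)
```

View pics/w13c.png

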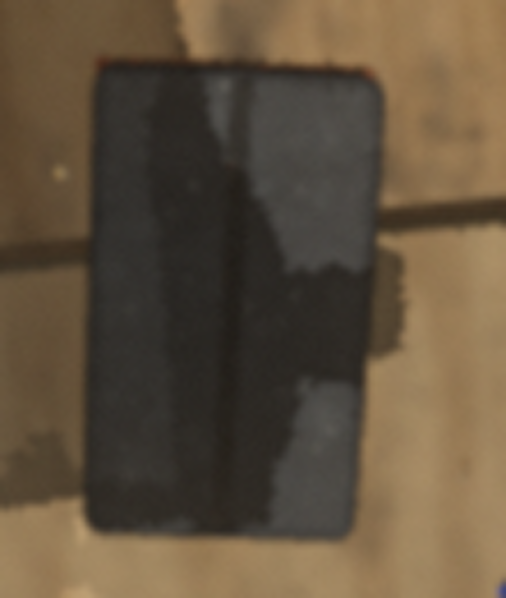

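```bash
python3 - <<'E'
from h import *
ci=np.load("ci13.npy",allow_pickle=True).item()
w=np.array([onz("wrist",(290+x/4.6,130+y/4.6),.027,ci)[:2] for x,y in [(98,68),(383,78),(352,540),(88,532)]])
print(w.round(4),w.mean(0),[np.linalg.norm(w[i]-w[(i+1)%4]).round(4) for i in range(4)])
for a,b in ((0,1),(3,2)): d=w[b]-w[a];print("x yaw",np.degrees(np.arctan2(d[1],d[0])))
for a,b in ((3,0),(2,1)): d=w[b]-w[a];print("y yaw",np.degrees(np.arctan2(d[1],d[0]))-90)
E
python3 plan.py .557 -.356 .10 23 5 1
```

```text
[[ 0.5141 -0.3202]
 [ 0.5688 -0.2978]
 [ 0.6072 -0.3925]
 [ 0.5524 -0.4145]] [ 0.5606345  -0.35625255] [np.float64(0.0591), np.float64(0.1021), np.float64(0.059), np.float64(0.1017)]
x yaw 22.297750001295746
x yaw 21.87570855053767
y yaw 22.10725055364543
y yaw 22.073942986156865
t 10.95 dist [ 0.0118  0.0082 -0.0942] dyaw -0.7 F [ 0.6 -0.3  1.2] gap 0.0859 q7 80.2
[[0.0031, 0.0188, 0.0003, 0.14, 1.0], [0.0031, 0.0188, 0.0003, 0.14, 1.0], [0.0031, 0.0188, 0.0003, 0.14, 1.0], [0.0031, 0.0188, 0.0003, 0.14, 1.0], [0.0031, 0.0188, 0.0003, 0.14, 1.0]]
```

Call:
move_arm([
  [[0.004, 0.025, 0.001, 0.3, 1], [0.004, 0.025, 0.001, 0.3, 1], [0.004, 0.025, 0.001, 0.3, 1], [0.004, 0.025, 0.001, 0.3, 1], [0.001, 0.012, 0, 0, 1], [0, 0.006, 0, 0, 1]],
])

```text
time: 11.55
tool_pos: [0.5659, -0.3569, 0.0871]
eef_rot: [[0.923, 0.0, -0.385], [0.385, -0.003, 0.923], [-0.001, -1.0, -0.003]]
contact_force: [-0.9, -0.3, 0.7]
finger_gap: 0.0853
```

```bash
python3 plan.py .559 -.356 .021 22.2 3 1
python3 - <<'E'
from h import *
ci=camera_info("wrist");im=get_image("wrist")[:,:,::-1].copy();cv2.imwrite("pics/w14.png",im);np.save("ci14.npy",ci)
print(sense()["eef_rot"][:,1], sense()["tool_pos"])
E
```

```text
t 11.55 dist [-0.0069  0.0009 -0.0661] dyaw -0.42 F [-0.9 -0.3  0.7] gap 0.0853 q7 83.2
[[-0.002, 0.022, 0.0012, 0.14, 1.0], [-0.002, 0.022, 0.0012, 0.14, 1.0], [-0.002, 0.022, 0.0012, 0.14, 1.0]]
[ 1.79512146e-05 -2.21344936e-03 -9.99997550e-01] [ 0.56566995 -0.35673385  0.08654741]
```

View pics/w14.png

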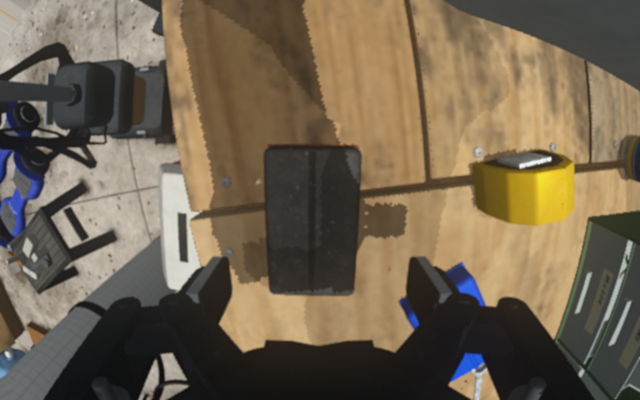

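Run:
```python
from h import *
ci=np.load("ci14.npy",allow_pickle=True).item()
w=np.array([onz("wrist",p,.027,ci)[:2] for p in [(266,150),(361,151),(352,295),(270,292)]])
print(w.round(4),w.mean(0),[np.linalg.norm(w[i]-w[(i+1)%4]).round(4) for i in range(4)])
for a,b in ((3,0),(2,1)): d=w[b]-w[a];print("y yaw",np.degrees(np.arctan2(d[1],d[0]))-90)
```

```text
[[ 0.5153 -0.3201]
 [ 0.5693 -0.2984]
 [ 0.6058 -0.3919]
 [ 0.5513 -0.4122]] [ 0.5604165  -0.35566724] [np.float64(0.0581), np.float64(0.1003), np.float64(0.0582), np.float64(0.0988)]
y yaw 21.325882975733364
y yaw 21.37983431668016
```

Call:
move_arm([
  [[-0.003, 0.018, 0.001, 0.2, 1], [-0.002, 0.018, 0.001, 0.2, 1], [0, 0.016, 0, 0.2, 1], [0, 0.01, 0, 0, 1], [0, 0.003, 0, 0, 1]],
])

```text
time: 12.1
tool_pos: [0.5638, -0.3603, 0.0262]
eef_rot: [[0.927, 0.009, -0.375], [0.375, -0.008, 0.927], [0.006, -1.0, -0.01]]
contact_force: [0.6, -1.0, 0.8]
finger_gap: 0.0851
```

```bash
python3 plan.py .560 -.356 .02 22 1 1
```

```text
t 12.1 dist [-0.0038  0.0043 -0.0062] dyaw -0.03 F [ 0.6 -1.   0.8] gap 0.0851 q7 86.2
[[-0.002, 0.0061, 0.0055, 0.03, 1.0]]
```

Call:
move_arm([
  [[-0.002, 0.005, 0.005, 0, 1], [0, 0.001, 0, 0, 1], [0, 0, 0, 0, 0], [0, 0, 0, 0, 0], [0, 0, 0, 0, 0], [0, 0, 0, 0, 0], [0, 0, 0, 0, 0]],
], grip_force=50)

```text
time: 12.8
tool_pos: [0.5607, -0.3566, 0.0217]
eef_rot: [[0.927, 0.011, -0.375], [0.375, -0.008, 0.927], [0.007, -1.0, -0.012]]
contact_force: [0.9, 0.7, -2.4]
finger_gap: 0.0603
```

Run:
```python
from h import *
ci=camera_info("wrist");im=get_image("wrist")[:,:,::-1].copy();cv2.imwrite("pics/w15.png",im);np.save("ci15.npy",ci)
s=sense();print(s["eef_rot"][:,1], s["tool_pos"],s["finger_gap"],s["contact_force"])
```

```text
[ 0.01121519 -0.0084088  -0.99990175] [ 0.56075369 -0.35661573  0.02166135] 0.0607757112640102 [ 0.88404471 -0.05566749 -1.71310619]
```

View pics/w15.png

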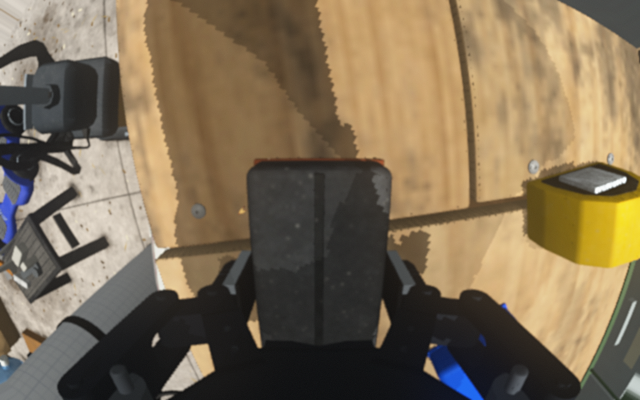

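Run:
```python
from h import *
ci=np.load("ci15.npy",allow_pickle=True).item();s=sense();R=s["eef_rot"];p=s["tool_pos"]
for uv in [(320,167),(320,164),(250,170),(390,170)]:
    print((R.T@(onz("wrist",uv,.027,ci)-p)).round(4))
```

```text
[ 0.0003 -0.006   0.0519]
[ 0.0003 -0.006   0.0531]
[-0.0281 -0.0062  0.051 ]
[ 0.0288 -0.0057  0.051 ]
```

Call:
move_arm([
  [[0, -0.02, 0, 0, 0], [0, -0.04, 0, 0, 0], [0, -0.05, 0, 0, 0], [0, -0.05, 0, 0, 0], [0, -0.05, 0, 0, 0], [0, -0.05, 0, 0, 0], [0, -0.045, 0, 0, 0], [0, -0.01, 0, 0, 0]],
])

```text
time: 13.65
tool_pos: [0.5558, -0.3535, 0.342]
eef_rot: [[0.927, 0.003, -0.374], [0.374, -0.005, 0.927], [0.001, -1.0, -0.006]]
contact_force: [-0.6, -0.6, -1.8]
finger_gap: 0.0608
```

```bash
python3 - <<'E'
from h import *
im=cv2.imread("pics/top6.png")
c=im[210:270,170:235];cv2.imwrite("pics/bay.png",cv2.resize(c,None,fx=10,fy=10,interpolation=cv2.INTER_CUBIC))
s=sense();print(s["finger_gap"],s["tool_pos"],s["contact_force"])
E
python3 plan.py .46 .15 .335 22 13 0
```

```text
0.060758453583944556 [ 0.55575493 -0.35349353  0.34204279] [-0.55303437 -0.63304469 -1.78293744]
t 13.65 dist [-0.0958  0.5035 -0.007 ] dyaw 0.04 F [-0.6 -0.6 -1.8] gap 0.0608 q7 72.1
[[0.0077, 0.0003, 0.0387, -0.0, 0.0], [0.0077, 0.0003, 0.0387, -0.0, 0.0], [0.0077, 0.0003, 0.0387, -0.0, 0.0], [0.0077, 0.0003, 0.0387, -0.0, 0.0], [0.0077, 0.0003, 0.0387, -0.0, 0.0], [0.0077, 0.0003, 0.0387, -0.0, 0.0], [0.0077, 0.0003, 0.0387, -0.0, 0.0], [0.0077, 0.0003, 0.0387, -0.0, 0.0], [0.0077, 0.0003, 0.0387, -0.0, 0.0], [0.0077, 0.0003, 0.0387, -0.0, 0.0], [0.0077, 0.0003, 0.0387, -0.0, 0.0], [0.0077, 0.0003, 0.0387, -0.0, 0.0], [0.0077, 0.0003, 0.0387, -0.0, 0.0]]
```

View pics/bay.png

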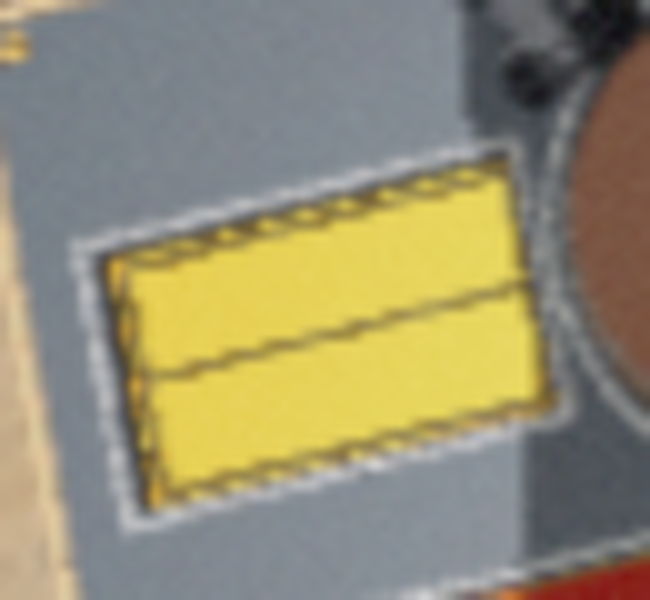

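Run:
```python
from h import *
w=np.array([onz("top",(169.55+x/10,209.55+y/10),.022)[:2] for x,y in [(83,247),(513,147),(567,412),(132,524)]])
print(w.round(4),w.mean(0),[np.linalg.norm(w[i]-w[(i+1)%4]).round(4) for i in range(4)])
for a,b in ((1,0),(2,3)): d=w[b]-w[a];print("y yaw",np.degrees(np.arctan2(d[1],d[0]))-90)
# also tray corner recheck w offset
```

```text
[[0.4126 0.3481]
 [0.4371 0.2343]
 [0.3672 0.2178]
 [0.3401 0.3314]] [0.38925295 0.28288846] [np.float64(0.1164), np.float64(0.0718), np.float64(0.1168), np.float64(0.0744)]
y yaw 12.17200692374918
y yaw 13.448719893335735
```

Call:
move_arm([
  [[0.006, 0, 0.03, 0, 0], [0.008, 0, 0.039, 0, 0], [0.008, 0, 0.039, 0, 0], [0.008, 0, 0.039, 0, 0], [0.008, 0, 0.039, 0, 0], [0.008, 0, 0.039, 0, 0], [0.008, 0, 0.039, 0, 0], [0.008, 0, 0.039, 0, 0], [0.008, 0, 0.039, 0, 0], [0.008, 0, 0.039, 0, 0]],
])

```text
time: 14.65
tool_pos: [0.4795, 0.038, 0.3347]
eef_rot: [[0.931, -0.001, -0.366], [0.366, -0.008, 0.931], [-0.003, -1.0, -0.007]]
contact_force: [1.2, -0.2, -2.2]
finger_gap: 0.0609
```

```bash
python3 plan.py .389 .282 .335 13.1 8 0
```

```text
t 14.65 dist [-0.0905  0.244   0.0003] dyaw -8.37 F [ 1.2 -0.2 -2.2] gap 0.0609 q7 27.1
[[0.0006, -0.0003, 0.0325, 1.05, 0.0], [0.0, -0.0003, 0.0325, 1.05, 0.0], [-0.0006, -0.0003, 0.0325, 1.05, 0.0], [-0.0011, -0.0003, 0.0325, 1.05, 0.0], [-0.0017, -0.0003, 0.0325, 1.05, 0.0], [-0.0023, -0.0003, 0.0324, 1.05, 0.0], [-0.0029, -0.0003, 0.0324, 1.05, 0.0], [-0.0035, -0.0003, 0.0323, 1.05, 0.0]]
```

Call:
move_arm([
  [[0, 0, 0.032, 1, 0], [0, 0, 0.032, 1, 0], [0, 0, 0.032, 1, 0], [-0.001, 0, 0.032, 1, 0], [-0.002, 0, 0.032, 1, 0], [-0.002, 0.01, 0.032, 1, 0], [-0.003, 0.03, 0.03, 1, 0], [-0.003, 0.04, 0.015, 1, 0], [-0.001, 0.04, 0, 0, 0], [0, 0.04, 0, 0, 0]],
])

```text
time: 15.65
tool_pos: [0.3839, 0.2756, 0.1664]
eef_rot: [[0.971, -0.0, -0.241], [0.241, -0.003, 0.971], [-0.001, -1.0, -0.002]]
contact_force: [-0.3, 1.6, -2.3]
finger_gap: 0.0607
```

```bash
python3 plan.py .389 .282 .11 13.1 4 0
python3 - <<'E'
from h import *
print(sense()["qpos"],sense()["eef_rot"][:,1])
E
```

```text
t 15.65 dist [ 0.0051  0.0064 -0.0564] dyaw -0.84 F [-0.3  1.6 -2.3] gap 0.0607 q7 5.2
[[0.0016, 0.0141, 0.0013, 0.21, 0.0], [0.0016, 0.0141, 0.0013, 0.21, 0.0], [0.0016, 0.0141, 0.0013, 0.21, 0.0], [0.0016, 0.0141, 0.0013, 0.21, 0.0]]
[-66.06388091  27.91559602  33.29952813 129.75799492 -30.6402815
  30.05096159   5.18062698] [-3.41308857e-04 -2.56864115e-03 -9.99996643e-01]
```

Call:
move_arm([
  [[0.002, 0.02, 0.002, 0.3, 0], [0.002, 0.025, 0.002, 0.3, 0], [0.001, 0.025, 0.001, 0.2, 0], [0, 0.02, 0, 0, 0], [0, 0.006, 0, 0, 0], [0, 0, 0, 0, 0]],
])

```text
time: 16.25
tool_pos: [0.3826, 0.2775, 0.059]
eef_rot: [[0.974, -0.01, -0.227], [0.227, -0.014, 0.974], [-0.013, -1.0, -0.011]]
contact_force: [0.6, 0.1, -1.5]
finger_gap: 0.0611
```

```bash
python3 plan.py .389 .2825 .06 13.1 2 0
python3 - <<'E'
from h import *
print(sense()["qpos"],sense()["eef_rot"][:,1])
ci=camera_info("wrist");im=get_image("wrist")[:,:,::-1].copy();cv2.imwrite("pics/w16.png",im);np.save("ci16.npy",ci)
im=get_image("top")[170:300,150:310,::-1]
cv2.imwrite("pics/s16.png",cv2.resize(im,None,fx=4.5,fy=4.5,interpolation=cv2.INTER_CUBIC))
E
```

```text
t 16.25 dist [0.0064 0.005  0.001 ] dyaw 0.0 F [ 0.6  0.1 -1.5] gap 0.0611 q7 13.7
[[0.0037, -0.0006, 0.0017, -0.0, 0.0], [0.0037, -0.0006, 0.0017, -0.0, 0.0]]
[-54.99398738  37.99774071  17.70290792 132.54058612 -42.39493206
  15.7882638   13.71288984] [-0.01040038 -0.01401569 -0.99984768]
```

View pics/w16.png

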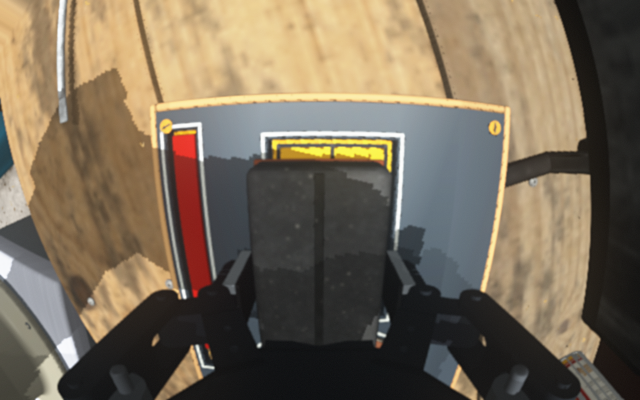

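View pics/s16.png

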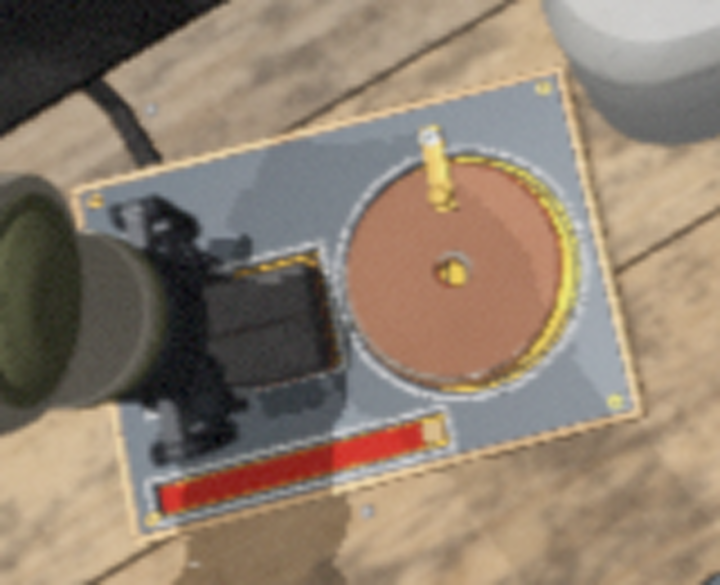

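```bash
python3 - <<'E'
from h import *
ci=np.load("ci16.npy",allow_pickle=True).item();s=sense();R=s["eef_rot"];p=s["tool_pos"];print(p)
for uv in [(264,136),(403,136),(333,135),(400,200),(397,250)]:
    w=onz("wrist",uv,.022,ci);print(uv,w.round(4),(R.T@(w-p)).round(4))
E
python3 -c "
import cv2
im=cv2.imread('pics/w16.png')[110:260,230:420];cv2.imwrite('pics/w16c.png',cv2.resize(im,None,fx=4,fy=4,interpolation=cv2.INTER_CUBIC))"
```

```text
[0.38298147 0.27787342 0.060044  ]
(264, 136) [0.3392 0.3316 0.022 ] [-0.03    0.0377  0.0627]
(403, 136) [0.4117 0.3492 0.022 ] [0.0446 0.0369 0.0633]
(333, 135) [0.375  0.3401 0.022 ] [0.0068 0.0373 0.0629]
(400, 200) [0.42   0.3144 0.022 ] [0.0448 0.0372 0.0276]
(397, 250) [0.4277 0.2848 0.022 ] [ 0.0455  0.0376 -0.0029]
```

View pics/w16c.png

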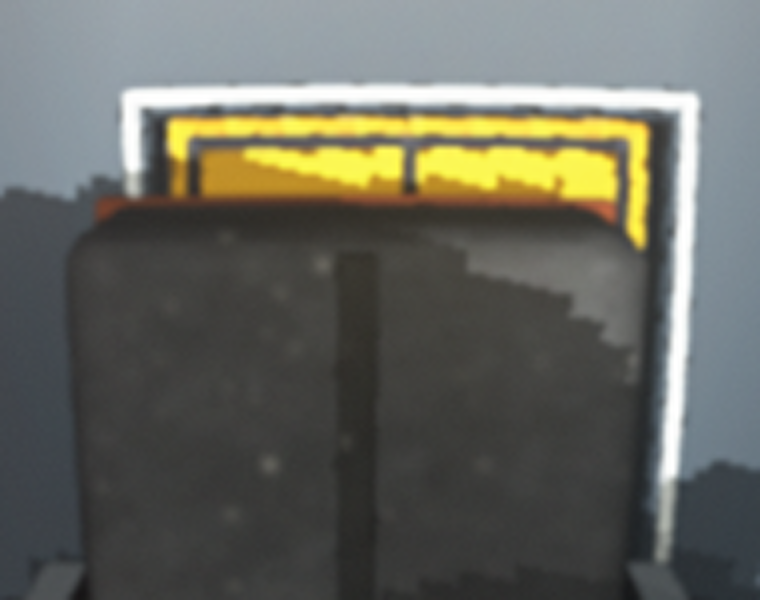

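Call:
move_arm([
  [[0.004, 0.003, 0.0025, 0, 0], [0.003, 0.003, 0.002, 0, 0], [0, 0.003, 0, 0, 0], [0, 0, 0, 0, 0]],
])

```text
time: 16.75
tool_pos: [0.3903, 0.2859, 0.0528]
eef_rot: [[0.974, -0.005, -0.228], [0.228, -0.01, 0.974], [-0.007, -1.0, -0.008]]
contact_force: [0.1, 0.2, -1.3]
finger_gap: 0.061
```

```bash
python3 plan.py .3888 .2838 .05 13.3 1 0
python3 - <<'E'
from h import *
s=sense();print(s["qpos"],s["eef_rot"].round(4).tolist())
ci=camera_info("wrist");im=get_image("wrist")[:,:,::-1].copy();np.save("ci17.npy",ci)
cv2.imwrite('pics/w17c.png',cv2.resize(im[110:260,230:420],None,fx=4,fy=4,interpolation=cv2.INTER_CUBIC))
E
```

```text
t 16.75 dist [-0.0015 -0.0021 -0.0028] dyaw 0.1 F [ 0.1  0.2 -1.3] gap 0.061 q7 13.8
[[-0.0019, 0.0029, -0.0017, -0.1, 0.0]]
[-54.73343885  38.85822301  17.16521455 131.50411338 -42.75788719
  15.47399036  13.80624228] [[0.9735, -0.0048, -0.2284], [0.2284, -0.0097, 0.9735], [-0.0069, -0.9999, -0.0083]]
```

View pics/w17c.png

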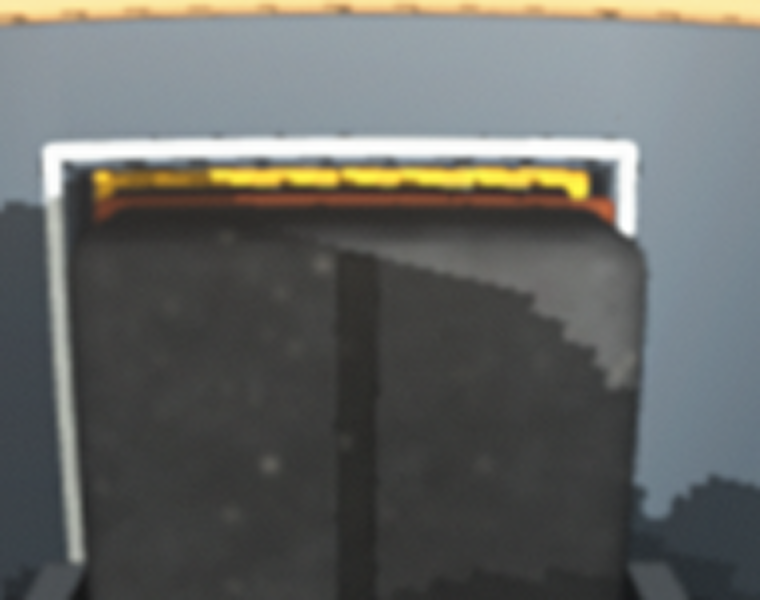

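Call:
move_arm([
  [[-0.002, 0.003, -0.0015, -0.1, 0], [0, 0.003, 0, 0, 0], [0, 0, 0, 0, 0]],
])

```text
time: 17.1
tool_pos: [0.3884, 0.2837, 0.0468]
eef_rot: [[0.973, -0.005, -0.23], [0.23, -0.009, 0.973], [-0.007, -1.0, -0.008]]
contact_force: [0.9, -0.2, -1.3]
finger_gap: 0.0606
```

```bash
python3 plan.py .3888 .284 .046 13.3 1 0
python3 - <<'E'
from h import *
ci=camera_info("wrist");im=get_image("wrist")[:,:,::-1].copy();np.save("ci18.npy",ci)
s=sense();R=s["eef_rot"];p=s["tool_pos"]
cv2.imwrite('pics/w18c.png',cv2.resize(im[110:260,230:420],None,fx=4,fy=4,interpolation=cv2.INTER_CUBIC))
E
```

```text
t 17.1 dist [ 0.0004  0.0003 -0.0008] dyaw -0.01 F [ 0.9 -0.2 -1.3] gap 0.0606 q7 14.5
[[0.0005, 0.0007, 0.0002, 0.01, 0.0]]
```

View pics/w18c.png

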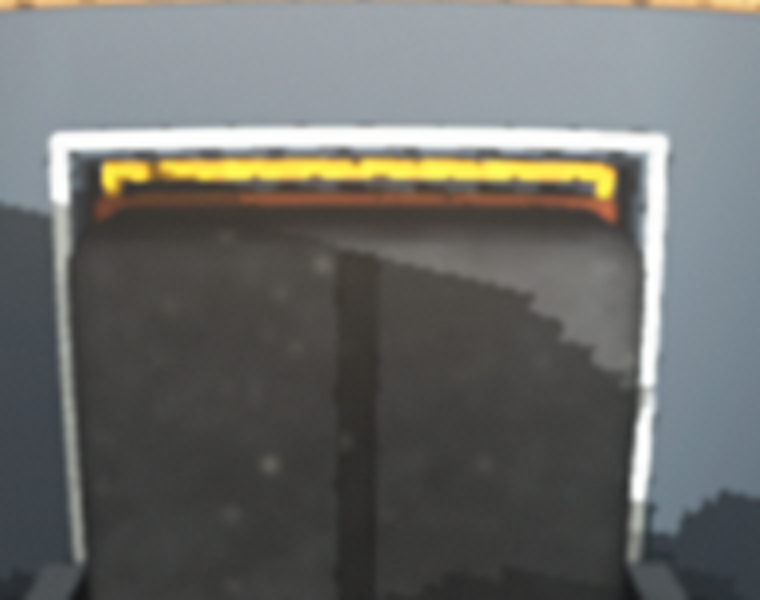

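Run:
```python
from h import *
ci=np.load("ci18.npy",allow_pickle=True).item();s=sense();R=s["eef_rot"];p=s["tool_pos"]
for uv,z in [((319.5,144.5),.022),((319.5,160.7),p[2]-.0217),((319.5,160.7),p[2]-.02),((242.5,145),.022),((396,146),.022),((254,161),p[2]-.0217),((384,161),p[2]-.0217)]:
    w=onz("wrist",uv,z,ci);print(uv,(R.T@(w-p)).round(4))
```

```text
(319.5, 144.5) [0.0001 0.0244 0.0589]
(319.5, 160.7) [0.0001 0.0213 0.0512]
(319.5, 160.7) [0.0001 0.0196 0.0515]
(242.5, 145) [-0.0385  0.0247  0.0593]
(396, 146) [0.0384 0.0241 0.0589]
(254, 161) [-0.0321  0.0215  0.0514]
(384, 161) [0.0318 0.0211 0.0515]
```

Call:
move_arm([
  [[0, 0.003, 0.0005, 0, 0], [0, 0.003, 0, 0, 0], [0, 0.003, 0, 0, 0], [0, 0, 0, 0, 0]],
])

```text
time: 17.55
tool_pos: [0.3883, 0.284, 0.037]
eef_rot: [[0.973, -0.005, -0.23], [0.23, -0.009, 0.973], [-0.007, -1.0, -0.008]]
contact_force: [-0.3, 0.4, -1.9]
finger_gap: 0.0606
```

```bash
python3 plan.py .3888 .284 .0345 13.3 1 0
python3 - <<'E'
from h import *
im=get_image("wrist")[:,:,::-1].copy()
cv2.imwrite('pics/w19c.png',cv2.resize(im[110:350,200:440],None,fx=2.5,fy=2.5,interpolation=cv2.INTER_CUBIC))
E
```

```text
t 17.55 dist [ 0.0005 -0.     -0.0025] dyaw 0.01 F [-0.3  0.4 -1.9] gap 0.0606 q7 15.0
[[0.0005, 0.0025, -0.0001, -0.01, 0.0]]
```

View pics/w19c.png

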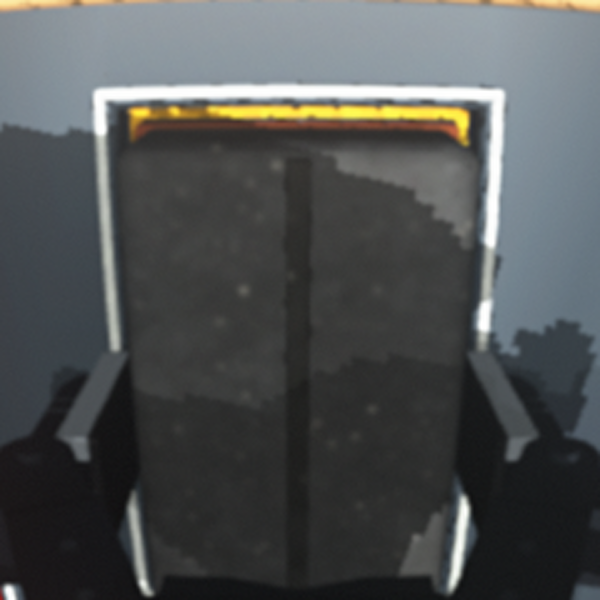

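Call:
move_arm([
  [[0, 0.002, 0, 0, 0], [0, 0, 0, 0, 0], [0, 0, 0, 0, 0.9], [0, 0, 0, 0, 0.9], [0, 0, 0, 0, 0.9], [0, -0.015, 0, 0, 0.9], [0, -0.04, 0, 0, 0.9], [0, -0.05, 0, 0, 0.9], [0, -0.05, 0, 0, 0.9], [0, 0, 0, 0, 0.9]],
])

```text
time: 18.6
tool_pos: [0.3895, 0.2844, 0.1945]
eef_rot: [[0.974, -0.008, -0.228], [0.227, -0.012, 0.974], [-0.01, -1.0, -0.01]]
contact_force: [0.4, -0.4, -1.0]
finger_gap: 0.0769
```

Run:
```python
from h import *
ci=camera_info("wrist");im=get_image("wrist")[:,:,::-1].copy();cv2.imwrite("pics/w20.png",im);np.save("ci20.npy",ci)
s=sense();print(s["tool_pos"],s["contact_force"])
im=get_image("top")[170:300,150:310,::-1]
cv2.imwrite("pics/s20.png",cv2.resize(im,None,fx=4.5,fy=4.5,interpolation=cv2.INTER_CUBIC))
```

```text
[0.38839072 0.28436032 0.19249124] [-0.30095242 -0.06063164  0.03069176]
```

View pics/w20.png

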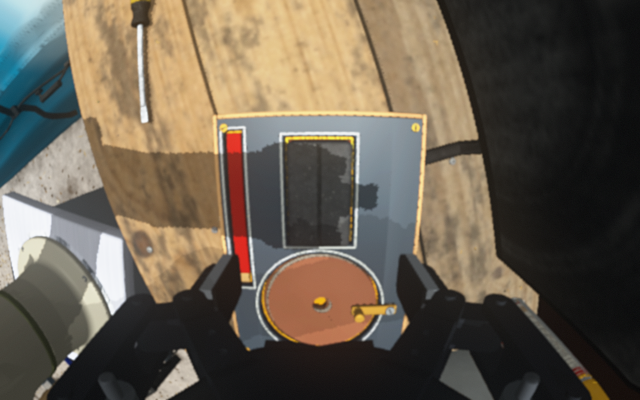

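View pics/s20.png

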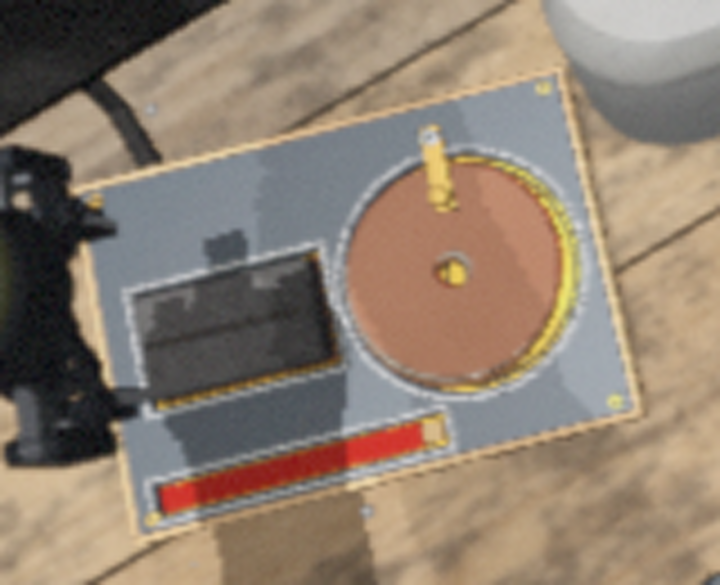

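Call:
move_arm([
  [[0, 0, -0.02, 0, 0.9], [0, 0, -0.03, 0, 0.9], [0, 0, -0.03, 0, 0.9], [0, 0, -0.03, 0, 0.9], [0, 0, -0.02, 0, 0.9], [0, 0, 0, 0, 0.9]],
])

```text
time: 19.3
tool_pos: [0.4143, 0.1534, 0.1857]
eef_rot: [[0.972, -0.02, -0.233], [0.233, -0.02, 0.972], [-0.025, -1.0, -0.015]]
contact_force: [-0.3, 0.3, 0.8]
finger_gap: 0.0766
```

Run:
```python
from h import *
ci=camera_info("wrist");im=get_image("wrist")[:,:,::-1].copy();cv2.imwrite("pics/w21.png",im);np.save("ci21.npy",ci)
cv2.imwrite("pics/w21c.png",cv2.resize(im[80:280,200:440],None,fx=3.2,fy=3,interpolation=cv2.INTER_CUBIC))
s=sense();print(s["tool_pos"],s["contact_force"])
im=get_image("scene")[170:240,190:300,::-1]
cv2.imwrite("pics/s21.png",cv2.resize(im,None,fx=7,fy=7,interpolation=cv2.INTER_CUBIC))
im=get_image("top")[:,:,::-1];cv2.imwrite("pics/top21.png",im)
```

```text
[0.4139749  0.15459585 0.18552729] [-0.38128879 -0.58569025  0.17459744]
```

View pics/w21c.png

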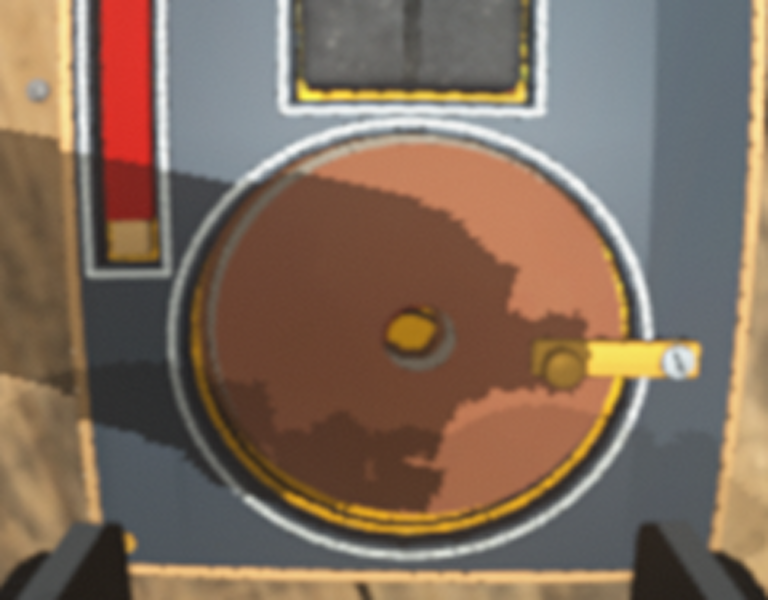

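View pics/s21.png

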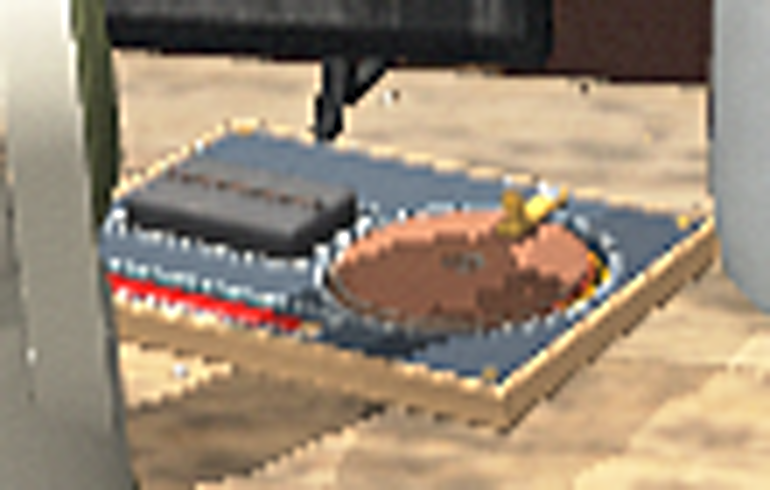

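Run:
```python
from h import *
ci=np.load("ci21.npy",allow_pickle=True).item()
f=lambda x,y:(200+(x+.5)/3.2-.5,80+(y+.5)/3-.5)
ring=[(177,340),(645,310),(415,120),(415,553),(262,165),(575,165),(250,495),(585,500)]
disc=[(203,340),(627,300),(415,138),(415,512),(620,240),(250,205),(250,465),(560,470)]
blk=[(300,85),(520,88)]; bay=[(285,110),(541,110)]
for n,P,z in (("ring",ring,.022),("disc",disc,.023),("disc hi",disc,.026)):
    w=np.array([onz("wrist",f(*p),z,ci)[:2] for p in P])
    A=np.c_[2*w,np.ones(len(w))];c=np.linalg.lstsq(A,(w**2).sum(1),rcond=None)[0];r=np.sqrt(c[2]+c[0]**2+c[1]**2)
    print(n,c[:2].round(4),r.round(4),(np.linalg.norm(w-c[:2],axis=1)-r).round(4))
print("hole",onz("wrist",f(418,337),.023,ci))
# fresh top crop
im=cv2.imread("pics/top21.png")[195:270,220:290];cv2.imwrite("pics/t21c.png",cv2.resize(im,None,fx=8,fy=8,interpolation=cv2.INTER_CUBIC))
```

```text
ring [0.4213 0.1524] 0.0741 [-0.0004 -0.0029 -0.0008 -0.0009  0.0009  0.0017  0.      0.0023]
disc [0.4201 0.157 ] 0.0653 [-0.0002 -0.0004 -0.0023 -0.0037  0.0032 -0.0004  0.0036 -0.0002]
disc hi [0.4199 0.1576] 0.0646 [-0.0002 -0.0004 -0.0023 -0.0036  0.0031 -0.0004  0.0036 -0.0002]
hole [0.4206615  0.15666957 0.023     ]
```

View pics/t21c.png

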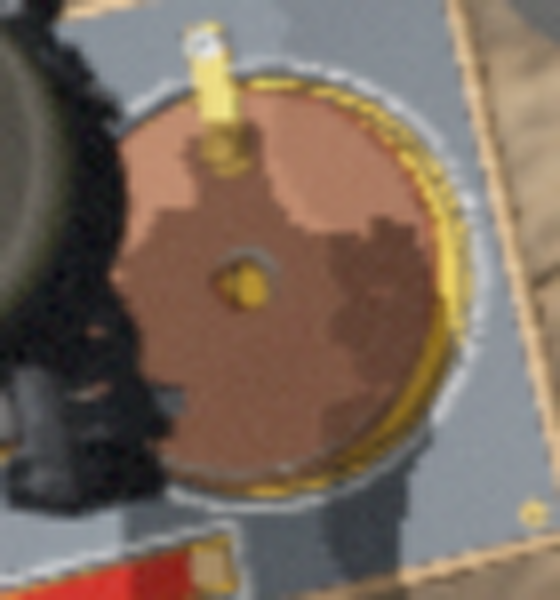

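The offset measures about 4.5 mm and everything looks inside the recess. I'll check the heights by touching the discs and the block lightly with shut fingers.

Call:
move_arm([
  [[0.005, 0.02, 0.015, 0, 0], [0.001, 0.03, 0.015, 0, 0], [0, 0.03, 0.012, 0, 0], [0, 0.03, 0, 0, 0], [0, 0.015, 0, 0, 0], [0, 0, 0, 0, 0], [0, 0, 0, 0, 0]],
], grip_force=20)

```text
time: 20.15
tool_pos: [0.4048, 0.207, 0.053]
eef_rot: [[0.968, -0.023, -0.249], [0.249, -0.017, 0.968], [-0.027, -1.0, -0.011]]
contact_force: [0.0, -0.2, 0.4]
finger_gap: -0.0002
```

```bash
python3 plan.py .411 .196 .041 13 3 0;python3 - <<'E'
from h import *
s=sense();print(s["qpos"],s["eef_rot"].round(3).tolist())
E
```

```text
t 20.15 dist [ 0.0062 -0.011  -0.012 ] dyaw -1.42 F [ 0.  -0.2  0.4] gap -0.0002 q7 25.6
[[0.0012, 0.004, -0.004, 0.47, 0.0], [0.0012, 0.004, -0.004, 0.47, 0.0], [0.0013, 0.004, -0.004, 0.47, 0.0]]
[-45.17993018  38.18887412  16.00373582 134.44688658 -44.19406023
  13.97737849  25.56560621] [[0.968, -0.023, -0.249], [0.249, -0.017, 0.968], [-0.027, -1.0, -0.011]]
```

Call:
move_arm([
  [[0.004, 0.003, -0.007, 0, 0], [0.001, 0.005, -0.006, 0, 0], [0, 0.003, 0, 0, 0], [0, 0.001, 0, 0, 0]],
])

```text
time: 20.55
tool_pos: [0.4144, 0.1957, 0.0423]
eef_rot: [[0.968, -0.019, -0.251], [0.25, -0.016, 0.968], [-0.022, -1.0, -0.01]]
contact_force: [-0.3, 0.1, 1.0]
finger_gap: 0.0003
```

Call:
move_arm([
  [[0, 0.0015, 0, 0, 0], [0, 0, 0, 0, 0]],
])

```text
time: 20.75
tool_pos: [0.4146, 0.1956, 0.041]
eef_rot: [[0.968, -0.019, -0.25], [0.25, -0.015, 0.968], [-0.022, -1.0, -0.01]]
contact_force: [-0.3, 0.9, 0.4]
finger_gap: -0.0003
```

Call:
move_arm([
  [[0, 0.0015, 0, 0, 0], [0, 0, 0, 0, 0]],
])

```text
time: 20.95
tool_pos: [0.4145, 0.1958, 0.0396]
eef_rot: [[0.968, -0.018, -0.25], [0.25, -0.015, 0.968], [-0.021, -1.0, -0.01]]
contact_force: [-0.6, -0.1, 0.5]
finger_gap: -0.0002
```

Call:
move_arm([
  [[0, 0.0015, 0, 0, 0], [0, 0, 0, 0, 0]],
])

```text
time: 21.15
tool_pos: [0.4144, 0.1959, 0.038]
eef_rot: [[0.968, -0.018, -0.251], [0.25, -0.015, 0.968], [-0.021, -1.0, -0.01]]
contact_force: [1.0, -0.6, -0.1]
finger_gap: 0.0
```

Call:
move_arm([
  [[0, 0.001, 0, 0, 0], [0, 0, 0, 0, 0]],
])

```text
time: 21.35
tool_pos: [0.4143, 0.196, 0.0369]
eef_rot: [[0.968, -0.018, -0.251], [0.25, -0.015, 0.968], [-0.022, -1.0, -0.01]]
contact_force: [-0.4, -0.4, 0.8]
finger_gap: -0.0002
```

Call:
move_arm([
  [[0, 0.001, 0, 0, 0], [0, 0, 0, 0, 0]],
])

```text
time: 21.55
tool_pos: [0.4144, 0.196, 0.0367]
eef_rot: [[0.968, -0.018, -0.25], [0.25, -0.014, 0.968], [-0.021, -1.0, -0.009]]
contact_force: [-0.7, 1.4, 0.6]
finger_gap: 0.0
```

Call:
move_arm([
  [[0, 0.0015, 0, 0, 0], [0, 0, 0, 0, 0]],
])

```text
time: 21.75
tool_pos: [0.4145, 0.196, 0.0368]
eef_rot: [[0.968, -0.017, -0.25], [0.249, -0.012, 0.968], [-0.019, -1.0, -0.007]]
contact_force: [-0.1, -0.3, 0.7]
finger_gap: -0.0002
```

Call:
move_arm([
  [[0, -0.015, 0, 0, 0], [0, -0.04, 0, 0, 0], [0, -0.05, 0, 0, 0], [0, -0.05, 0.02, 0, 0], [0, -0.05, 0.03, 0, 0], [0, -0.03, 0.03, 0, 0], [0, 0, 0.03, 0, 0], [0, 0, 0, 0, 0]],
])

```text
time: 22.55
tool_pos: [0.3922, 0.3022, 0.2682]
eef_rot: [[0.969, -0.02, -0.245], [0.244, -0.011, 0.97], [-0.022, -1.0, -0.006]]
contact_force: [-0.2, 0.0, 0.1]
finger_gap: -0.0001
```

Run:
```python
from h import *
ci=camera_info("wrist");im=get_image("wrist")[:,:,::-1].copy();np.save("ci22.npy",ci)
cv2.imwrite("pics/w22c.png",cv2.resize(im[90:300,190:430],None,fx=3.2,fy=2.85,interpolation=cv2.INTER_CUBIC))
im=get_image("top")[:,:,::-1];cv2.imwrite("pics/top22.png",im)
print(sense()["contact_force"],sense()["tool_pos"])
print("offcut diff",np.abs(im[190:245,345:400].astype(int)-cv2.imread("pics/top0.png")[190:245,345:400]).mean())
```

```text
[ 0.06846826  0.60633622 -0.58108338] [0.39308228 0.29843043 0.26778193]
offcut diff 4.958898071625344
```

View pics/w22c.png

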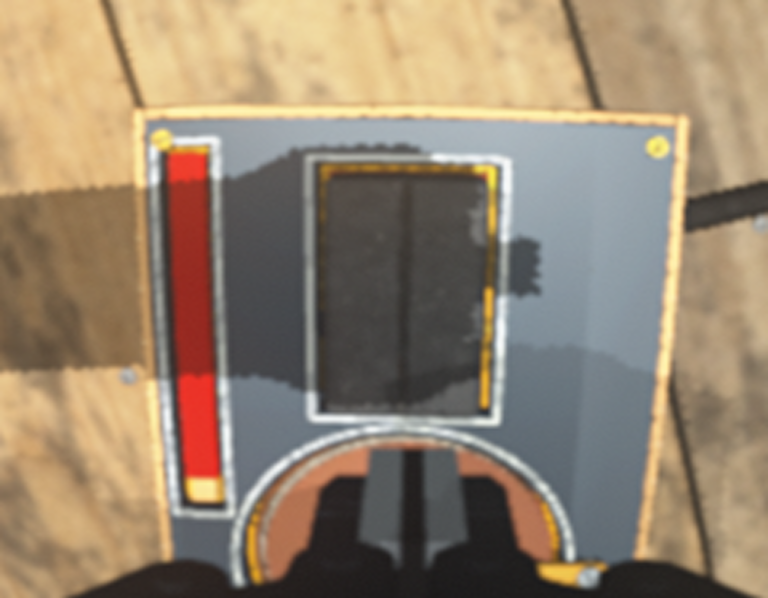

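View pics/top22.png

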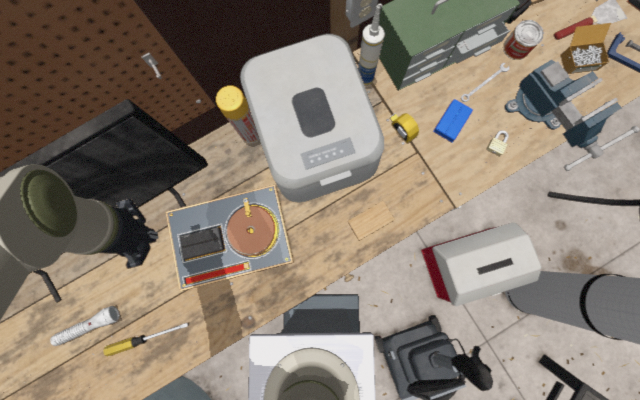

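The final pictures show the block down in its bay with its outline visible all round. The discs are in the recess with the button over them, the pencil is in its groove and the offcut hasn't moved. The arm is clear, so I'm handing in.

```bash
python3 -c "
from workcell import *
print(close_job())"
```

```text
the job is handed in; nothing more can be done
None
```

The sanding kit is back in its tray, and I handed the job in at about 23 s of the 72 s allowed. I pushed the discs into the round recess with the open fingers. I then pinched the knob and led the turn-button round, carried the black block over the machine, and released it in the bay.

What the last checks showed:
- **Discs:** they lie in the recess about 4.5 mm towards +y from its centre (limit 10 mm). I lowered the shut fingertips to about 23 mm above the bench on the +y side. They stopped there without a clear force reading, so the discs are no higher than that on that side. I checked the other side only by eye.
- **Turn-button:** at its stop at about 87° by the tool position (75° needed), with a 22 N reaction there. The pictures show it over the discs.
- **Block:** released about 1 mm above the bay floor with no contact force, and the bay outline shows all round it. I did not touch-check its height afterwards.
- **Pencil and offcut:** both look unmoved in the top picture.
- **Disagreement between cameras:** the wrist and top cameras differed by up to about 4 mm on the knob. I used the average there; on the bay edge they agreed to about 1 mm.

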